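Load the ink tank into the desk label printer

ROBOT

A 6-joint arm with a two-finger parallel gripper is mounted at the origin on the work surface. World frame = base frame: x ahead of the robot, y to its left, z up, the work surface at z = 0. Lengths are in mm, angles in rad, forces in N, time in s.
With the tool pointing down it reaches from about 350 to 975 mm from the base axis. Payload 7.1 kg.
Tool frame: the origin (TCP) lies between the finger pads; the fingertips stand 8 mm ahead of it and the grasp point (between the pads) lies 11 mm behind it; x points along the fingers, y is the direction in which the jaws open and shut, and the axes are right-handed (so a half turn about x gives the same grasp; the last joint's range is limited). The gripper opens to 88 mm and grips with 3 to 60 N. Pads are 20 mm wide; open, the fingers measure 115 mm over their backs; the gripper's body (75 mm by 178 mm) begins 61 mm behind the grasp point.
Start: joints at [1.11, 0.423, 1.63, -0, 1.089, -0.019], TCP at [267.197, 564.987, 201.475] pointing down, gripper open.
Joint ranges: [-3, 3], [-0.9, 2.11], [0.09, 2.58], [-1.31, 4.45], [0.11, 2.69], [-2.54, 2.54]. Speed limits (rad/s): [2.39, 2.39, 3.01, 3.14, 3.14, 3.14].

INTERFACE

Orientations are given as a rotation vector (axis times angle).
In Python, from workcell import ctrl gives the robot as it stands.
- The arm moves only by the tool apply_moves, never from a script. Its argument "increments" is a list of rows, each an object with "gripper": the opening in per cent of the stroke, from 0 (shut) to 100 (fully open); "delta_pos": the shift along the tool's x, y, z in cm, a list of three; "dr": the turn, a rotation vector about the tool's x, y, z in rad, a list of three. In form: [{"gripper": gripper, "delta_pos": [dx, dy, dz], "dr": [ax, ay, az]}, ...]. A call has exactly 5 rows; each row shifts and turns the commanded pose from where the row before left it, along the tool's axes as they then stand; what a row does not reach is not made up. A row lasts 1/12 s, in which the tool goes at most 41.7 mm and 7.16 degrees, less where a joint would pass 70% of its speed; a pose out of reach is approached as far as the arm can. A call with a gripper value outside its range is refused whole. The fingers move at their own pace and stop on an object; the grip force is fixed at half the most. Time passes only in rows, so rows that do not move let the fingers close, or fill a call up. It gives the time, the measured TCP pose, the force and the opening at its end, in the units of the state.
- ctrl.get_obs(): the state, without advancing time (a new reading comes with each control period).
- ctrl.get_image(name): name is "scene" or "side" or "wrist"; returns a dict with "img" (384x512x3 uint8, red, green, blue), "range_z" (384x512 float32, mm along the optical axis (not along the pixel's ray), 0 where there is no reading), "mtx" (3x3 intrinsics, pixels), "k1" (the pictures are not rectified: a ray, as slopes to the right and down, at radius r is drawn at 1 + k1 r^2 times it, then the intrinsics apply), "rvec" (rotation vector, rad) and "tvec" (3), from world to camera coordinates, as OpenCV has them. Camera axes: x right, y down, z forward; pixel columns grow to the right and rows downward; lengths in mm; the calibration is good to about 2 mm. A picture is of the moment at which its call begins.
- ctrl.close_job(): hands the job in, once; it reports no verdict.
The state is a dict: "t": time; "qpos": joint angles; "qvel": joint speeds; "joint_torque": joint torques, N m; "ee_pos": TCP position; "orientation": TCP orientation; "ft_force": force on the tool from outside, world axes, zero at the start; "moment": the same for the moment, N m; "width": finger opening in mm.
Only numpy, scipy, OpenCV 4.12 (cv2) and the standard library are available. Lean on these libraries where they do the work, as an engineer would, in place of code of your own. Each camera call takes 0.05 s, during which the arm holds its last target. There are 200 camera calls.

TASK

Load the white ink tank into the label printer: lower it upright into the printer's pocket, where it stands proud on a sprung plate, then swing the open steel clamp over and press it down firmly until you feel the tank go solid on the hidden seat under the plate, so that the clamp stays shut on it. Go by feel: do not drop the tank in or crush it (its shell cracks), let go of everything, and leave the other things on the desk where they are.

Things in the scene. Friction and masses are not known exactly. Their poses are not given: they have to be found in the camera images.
- tank: Ink tank: upright white plastic block with thin grey bands, 32 (x) x 44 (y) x 70 (z) mm, 0.08 to 0.17 kg, smooth flat top. Origin: centre of underside, z up. Fits either way round; best held across its 44 mm (its y), near the top. Its shell cracks if the clamp bears on it with over 50 N, or if it drops more than about 12 mm into the pocket (0.5 m/s).
- printer: Desk label printer, cover off, fixed: grey base 170 (x) x 130 (y) x 20 (z) mm, x from -60 to +110. Origin: on the desk under the pocket centre; z up; x points from its open front to the clamp's hinge (roughly away from the robot). Hinge posts 20 x 10 mm, 116 mm high, at x = 55, y = +-51 mm; a paper label roll lies behind at x = 92 mm, top 62 mm high.
- pocket (a point): Centre of the pocket, level with the base's top, 20 mm above the desk; axes as the printer. Black open-topped pocket, 35 (x) x 47 (y) mm inside: 1.5 mm clearance on each side of the tank. Walls 5 mm thick rise 35 mm above this point. A steel sprung plate fills it, its top 15 mm above this point at rest.
- plate_top (a point): Top centre of the sprung plate in the pocket, 15 mm above the point pocket at rest. It begins to sink at 4 N (so it carries the tank's weight), 0.4 N more per mm. Under it, out of sight, is a stiff rubber-backed seat (40 N per mm): the tank stops on it after sinking 3 to 15 mm, different each time (5 to 10 N of spring). That is home.
- clamp: Steel clamp, a ladder-like hinged frame: side arms 8 wide x 10 mm thick at y = +-40 mm (72 mm free between), joined by a presser roller and, at the end, a grip bar. Origin: on the hinge axis, 55 mm behind the pocket centre (printer +x), 104 mm above the desk. Its -x axis points along the arms to the bar. Shut it lies within 0.12 rad of level (as the seat is set), axes as the printer's. 0.13 kg.
- clamp_hinge (a point): Middle of the clamp's hinge axis (along printer y). The clamp starts open 1.75 to 2.05 rad, leaning back from the pocket, and swings over the top and down to the printer's front. Stiff hinge: 0.75 N m friction, about 5 N at the bar; it stays where it is left and holds the tank down against the spring. Its own stop is 0.2 rad below level.
- presser (a point): Middle of the presser, a free-turning steel roller (16 mm round, 70 mm long, along y, 55 mm from the hinge). It meets the top of the standing tank about 0.16 rad above level, then drives it down.
- bar (a point): Middle of the clamp's grip bar (14 mm round, along y, 140 mm from the hinge). Pinch it from above between the arms, fingers closing along printer x, turning between them; or press on top. Shut: 88 to 120 mm above the desk, 85 mm before the pocket centre. Push on it: 7 to 9 N brings the tank to the seat, then it rises by 5 N per mm; 11 N is firm (16 N on the tank), over 24 N cracks it.
- eraser: Bystander: yellow eraser, 50 x 24 x 13 mm, lying loose; origin centre of its underside.
- sharpener: Bystander: orange and white pencil sharpener, about 49 x 32 x 26 mm, loose; origin at its underside.
- pencil_cup: Bystander: blue cup, 72 mm across and 85 mm high, with pencils up to 141 mm, loose; origin centre of its underside.

How it is judged:
By the outcome, as a careful person would: the job done as asked, in the order asked, and still so for the second after the job is handed in, with the robot touching nothing.
It also fails if it takes over 72 s, if anything falls off the work surface, if the arm or the gripper's body presses on something with over 40 N, if the wrist force passes 120 N, or if a joint passes its speed limit or range.

## Working session

There is one attempt and no reset: what is moved stays moved. The work goes in short steps, Python scripts to look and compute and a tool call to move; the robot and the scene stay as the last step left them, time stands still between calls to the robot, and variables do not carry over. Pictures are saved under pics/ and viewed, about 8 in all and at most 12, crops included, and the job is handed in when it is done.

Besides the shell and the picture viewer there is one more tool, called after "Emit:" by a JSON object that holds its "method" and its "body". apply_moves: Moves the arm, as the interface text tells. Its arguments: {"type":"object","properties":{"increments":{"type":"array","items":{"type":"object","properties":{"gripper":{"type":"number"},"delta_pos":{"type":"array","items":{"type":"number"}},"dr":{"type":"array","items":{"type":"number"}}}}}},"required":["increments"]}

```bash
mkdir -p pics; ls
cat > h.py <<'E'
from workcell import ctrl
import numpy as np, cv2
from scipy.spatial.transform import Rotation as R
def cap(n):
    d=ctrl.get_image(n); d['R']=R.from_rotvec(np.ravel(d['rvec'])).as_matrix(); d['t']=np.ravel(d['tvec']); return d
def rays(d,uv):
    uv=np.asarray(uv,float).reshape(-1,1,2)
    p=cv2.undistortPoints(uv,d['mtx'],np.array([d['k1'],0,0,0.])).reshape(-1,2)
    return np.c_[p,np.ones(len(p))]
def cloud(d):
    h,w=d['range_z'].shape; u,v=np.meshgrid(np.arange(w),np.arange(h))
    r=rays(d,np.c_[u.ravel(),v.ravel()])*d['range_z'].reshape(-1,1)
    P=((r-d['t'])@d['R']).reshape(h,w,3); P[d['range_z']<=0]=np.nan; return P
def plane(d,uv,z):
    r=rays(d,uv)@d['R']; c=-d['R'].T@d['t']; return c+r*((z-c[2])/r[:,2])[:,None]
def save(d,n,s=1.0): cv2.imwrite('pics/'+n,cv2.resize(d['img'][:,:,::-1],None,fx=s,fy=s))
E
python3 - <<'E'
from h import *
for n in('scene','side'):
    d=cap(n); save(d,n+'0.png',1.5); np.savez(n+'0.npz',**d); print(n,-d['R'].T@d['t'],(d['range_z']>0).mean())
d=cap('wrist'); np.savez('wrist0.npz',**d); print(-d['R'].T@d['t'])
o=ctrl.get_obs(); print(o)
E
```

```text
pics
scene [1169.27178142    6.24249093  985.93195236] 0.995880126953125
side [394.02799915 528.01842362 469.97522193] 0.99627685546875
[204.09408252 595.32213698 383.45746492]
{'t': 0.15, 'qpos': array([ 1.10999806e+00,  4.23651355e-01,  1.63048272e+00, -1.94950474e-05,
        1.08861078e+00, -1.90128856e-02]), 'qvel': array([-0.00020509, -0.00183291, -0.0026073 ,  0.00092895, -0.00090668,
       -0.00034562]), 'joint_torque': array([ 1.41840833e-04, -5.44980597e+01, -2.73918575e+01,  6.44396874e-02,
        2.04823120e-02, -7.52318647e-05]), 'ee_pos': array([267.01250405, 564.59984197, 200.90146688]), 'orientation': array([ 0.34558299,  1.54314592, -0.34735934]), 'ft_force': array([0.28913739, 0.25249648, 0.14272184]), 'moment': array([-0.02090898, -0.00474512, -0.04246811]), 'width': 87.96014640001196}
```

View pics/scene0.png

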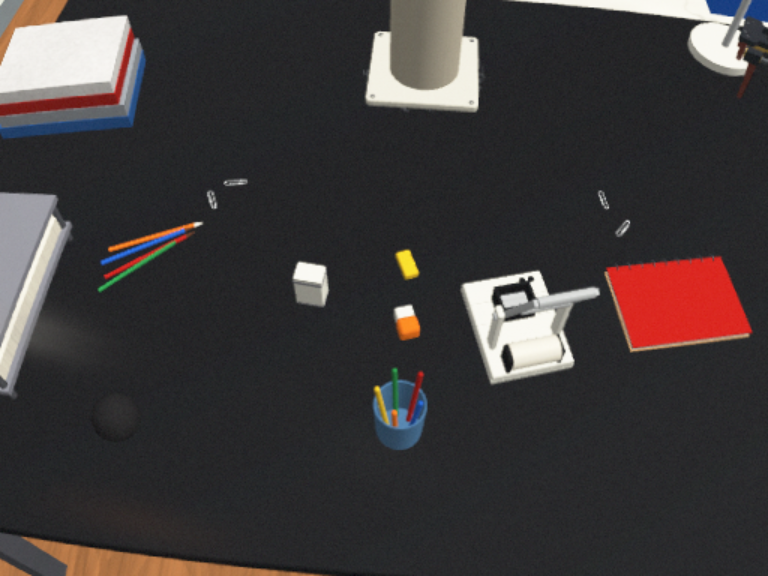

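View pics/side0.png

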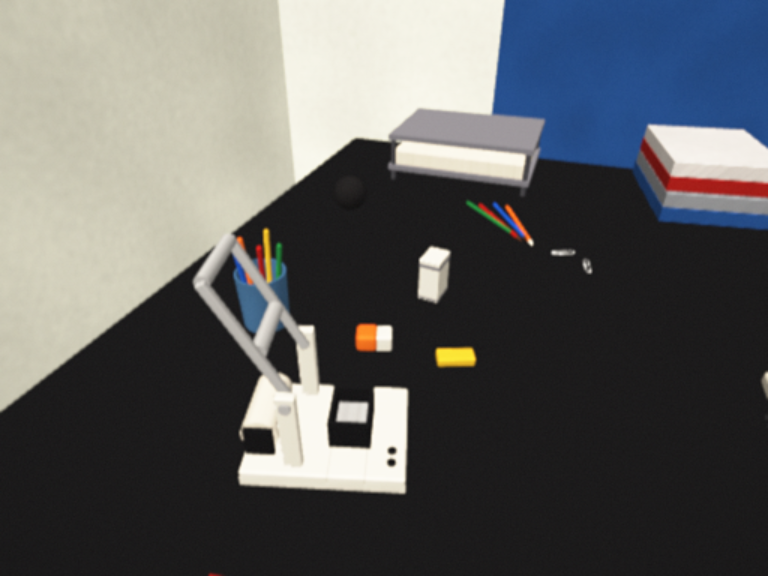

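The scene view shows the tank near (311,284), the printer near (517,325) and the clamp leaning back toward (570,298). The side view shows the tank near (434,275), the pocket near (352,415) and the open clamp, with its bar near (215,262). Next I measure from depth in both views.

```bash
cat > m1.py <<'E'
from h import *
def load(n): return dict(np.load(n+'0.npz'))
def rect(P): 
    r=cv2.minAreaRect(P[:,:2].astype(np.float32)); return np.round(r[0],1),np.round(r[1],1),round(r[2],1)
for n in('scene','side'):
    d=load(n); P=cloud(d); hsv=cv2.cvtColor(d['img'],cv2.COLOR_RGB2HSV); S,V=hsv[...,1].astype(int),hsv[...,2].astype(int)
    z=P[...,2]; x,y=P[...,0],P[...,1]
    print(n,'desk z',np.nanmedian(z[(V<50)&(x>350)&(x<700)&(abs(y)<300)]))
    wh=((S<50)&(V>100)&(z>4)&(x>300)&(x<900)&(abs(y)<400)&(z<200)).astype(np.uint8)
    k,l,st,c=cv2.connectedComponentsWithStats(wh)
    for i in range(1,k):
        if st[i,4]<60: continue
        Q=P[l==i]; print(i,st[i],'min',np.nanmin(Q,0).round(),'max',np.nanmax(Q,0).round())
        for lo,hi in((62,80),(14,26),(30,80),(80,130),(130,260)):
            q=Q[(Q[:,2]>lo)&(Q[:,2]<hi)]
            if len(q)>25: print('   z',lo,hi,len(q),'zmed',np.median(q[:,2]).round(1),rect(q))
E
python3 m1.py
```

```text
scene desk z -0.32667196230156426
13 [195 175  24  29 541] min [ 537. -174.    5.] max [ 575. -126.   74.]
   z 62 80 261 zmed 69.3 (array([ 555.6, -149.4]), array([45.6, 35.1]), 82.4)
   z 14 26 59 zmed 19.5 (array([ 566.1, -144.5]), array([23.9, 52.3]), 25.7)
   z 30 80 416 zmed 67.7 (array([ 555.6, -149.4]), array([45.6, 35.1]), 82.4)
14 [ 308  181   75   74 3325] min [488.  86.   4.] max [685. 256. 199.]
   z 62 80 127 zmed 64.7 (array([634.2, 183.8]), array([ 57.7, 111.2]), 17.4)
   z 14 26 1884 zmed 19.3 (array([584.6, 170.1]), array([173.7, 132.5]), 16.1)
   z 30 80 943 zmed 55.3 (array([604.3, 174.5]), array([136.5, 111.2]), 17.1)
   z 80 130 162 zmed 105.2 (array([621.9, 178.5]), array([ 23.5, 115.8]), 10.4)
   z 130 260 138 zmed 156.0 (array([637.7, 178.3]), array([38.8, 84.4]), 29.7)
18 [263 204  14   9  87] min [573. -18.   5.] max [596.  13.  31.]
   z 14 26 73 zmed 23.4 (array([583.3,  -3.2]), array([19.4, 26.9]), 20.7)
side desk z -0.5210388084752354
2 [279 165  21  36 585] min [ 537. -173.    4.] max [ 574. -125.   71.]
   z 62 80 188 zmed 68.7 (array([ 555. , -149.5]
[... 235 characters left out ...]
max [792. 257. 200.]
   z 62 80 258 zmed 69.6 (array([677.6,  96.3]), array([ 69.1, 322.6]), 31.1)
   z 14 26 3889 zmed 19.4 (array([618.7, 103.1]), array([186.5, 306.2]), 26.3)
   z 30 80 1291 zmed 57.8 (array([655. ,  84.9]), array([144.7, 320.5]), 28.5)
   z 80 130 723 zmed 109.1 (array([652.7, 119.4]), array([ 50.6, 259.7]), 30.9)
   z 130 260 1072 zmed 160.6 (array([642.2, 188.1]), array([43.4, 89.7]), 17.4)
8 [251 218  11  15 143] min [571. -18.   4.] max [595.  14.  25.]
   z 14 26 109 zmed 22.4 (array([583.3,  -2.5]), array([20.4, 27.3]), 19.3)
9 [224 267  22  15 282] min [539. 137.  31.] max [584. 186.  56.]
   z 30 80 282 zmed 34.6 (array([561.4, 162.7]), array([34.9, 49.1]), 22.7)
```

```bash
cat > m2.py <<'E'
from h import *
yaw=np.deg2rad(16.1); o=np.array([560.8,163.0]); ex=np.array([np.cos(yaw),np.sin(yaw)]); ey=np.array([-ex[1],ex[0]])
for n in('scene','side'):
    d=dict(np.load(n+'0.npz')); P=cloud(d).reshape(-1,3); P=P[~np.isnan(P[:,2])]
    q=np.c_[(P[:,:2]-o)@ex,(P[:,:2]-o)@ey,P[:,2]]
    b=q[(abs(q[:,1])<60)&(q[:,0]>30)&(q[:,0]<170)&(q[:,2]>120)&(q[:,2]<270)]
    print(n,len(b))
    for lo in range(120,270,10):
        s=b[(b[:,2]>=lo)&(b[:,2]<lo+10)]
        if len(s)>3: print(lo,len(s),np.percentile(s[:,0],[10,50,90]).round(),s[:,1].min().round(),s[:,1].max().round())
    m=q[(abs(q[:,0])<110)&(abs(q[:,1])<80)]
    w=m[(m[:,2]>50)&(m[:,2]<58)&(abs(m[:,0])<40)&(abs(m[:,1])<40)]; print('wall rim',len(w),w.min(0),w.max(0))
    w=m[(m[:,2]>110)&(m[:,2]<120)&(m[:,0]>40)&(m[:,0]<75)]; print('posts',len(w),w.min(0),w.max(0))
ob=ctrl.get_obs(); r=R.from_rotvec(ob['orientation']).as_matrix(); print(r.round(3)); 
w=np.load('wrist0.npz'); print('cam in tool',(r.T@(-w['R'].T@w['t']-ob['ee_pos'])).round(1)); print((r.T@w['R'].T).round(2))
E
python3 m2.py
```

```text
scene 523
120 7 [64. 67. 71.] -45.0 -43.0
130 8 [67. 74. 76.] -43.0 -38.0
140 14 [73. 79. 86.] -44.0 35.0
150 92 [85. 87. 89.] -43.0 42.0
160 11 [83. 88. 92.] -43.0 42.0
170 11 [87. 92. 94.] -44.0 38.0
180 11 [ 93.  97. 102.] -44.0 40.0
190 10 [ 97. 100. 105.] -43.0 -41.0
200 9 [103. 107. 111.] -43.0 -40.0
210 6 [107. 109. 112.] -43.0 -42.0
220 61 [115. 123. 125.] -44.0 43.0
230 283 [114. 120. 124.] -42.0 44.0
wall rim 140 [-23.54419944 -29.40674316  50.06587749] [23.02792917 30.23750302 57.81863084]
posts 53 [ 46.05949301 -56.27297303 110.52458552] [ 68.1144688   55.91887478 118.31354199]
side 1964
120 100 [60. 64. 70.] -41.0 46.0
130 104 [65. 69. 74.] -43.0 46.0
140 85 [70. 73. 78.] -41.0 46.0
150 292 [72. 75. 85.] -43.0 46.0
160 248 [78. 81. 87.] -43.0 45.0
170 117 [84. 88. 94.] -43.0 46.0
180 122 [89. 93. 99.] -43.0 46.0
190 124 [ 94.  98. 104.] -41.0 46.0
200 126 [ 99. 103. 108.] -43.0 46.0
210 132 [104. 108. 114.] -44.0 46.0
220 150 [109. 111. 117.] -42.0 46.0
230 364 [111. 115. 120.] -41.0 46.0
wall rim 375 [-21.74237651 -29.73651491  50.04993532] [23.62387482 29.39282444 56.58743605]
posts 240 [ 45.29055635 -55.14776172 110.04733037] [ 68.82410107  60.29458646 119.93479481]
[[-0.     0.428  0.904]
 [-0.001  0.904 -0.428]
 [-1.    -0.001 -0.   ]]
cam in tool [-182.6    0.7  -70. ]
[[ 0.   -0.26  0.97]
 [ 1.   -0.   -0.  ]
 [ 0.    0.97  0.26]]
```

Emit:
{"method": "apply_moves", "body": {"increments": [{"gripper": 100,"delta_pos": [0,-2.6,2.83],"dr": [0,0,0]},{"gripper": 100,"delta_pos": [0,-2.6,2.83],"dr": [0,0,0]},{"gripper": 100,"delta_pos": [0,-2.6,2.83],"dr": [0,0,0]},{"gripper": 100,"delta_pos": [0,-2.6,2.83],"dr": [0,0,0]},{"gripper": 100,"delta_pos": [0,-2.6,2.83],"dr": [0,0,0]}]}}

```text
t: 0.57
ee_pos: [339.6, 385.2, 201.3]
orientation: [0.346, 1.543, -0.346]
ft_force: [1.6, -0.0, 0.4]
width: 87.8
```

Emit:
{"method": "apply_moves", "body": {"increments": [{"gripper": 100,"delta_pos": [0,-2.6,2.83],"dr": [0,0,0]},{"gripper": 100,"delta_pos": [0,-2.6,2.83],"dr": [0,0,0]},{"gripper": 100,"delta_pos": [0,-2.6,2.83],"dr": [0,0,0]},{"gripper": 100,"delta_pos": [0,-2.6,2.83],"dr": [0,0,0]},{"gripper": 100,"delta_pos": [0,-2.6,2.83],"dr": [0,0,0]}]}}

```text
t: 0.98
ee_pos: [412.1, 207.2, 201.5]
orientation: [0.346, 1.543, -0.346]
ft_force: [0.3, 0.2, 0.3]
width: 88.0
```

Emit:
{"method": "apply_moves", "body": {"increments": [{"gripper": 100,"delta_pos": [0,-2.6,2.83],"dr": [0,0,0]},{"gripper": 100,"delta_pos": [0,-2.6,2.83],"dr": [0,0,0]},{"gripper": 100,"delta_pos": [0,-2.6,2.83],"dr": [0,0,0]},{"gripper": 100,"delta_pos": [0,-2.6,2.83],"dr": [0,0,0]},{"gripper": 100,"delta_pos": [0,-2.6,2.83],"dr": [0,0,0]}]}}

```text
t: 1.4
ee_pos: [484.4, 29.0, 201.5]
orientation: [0.347, 1.543, -0.347]
ft_force: [-0.3, -0.0, 0.1]
width: 88.0
```

Emit:
{"method": "apply_moves", "body": {"increments": [{"gripper": 100,"delta_pos": [0,-2.6,2.83],"dr": [0,0,0]},{"gripper": 100,"delta_pos": [0,-2.6,2.83],"dr": [0,0,0]},{"gripper": 100,"delta_pos": [0,-2.6,2.83],"dr": [0,0,0]},{"gripper": 100,"delta_pos": [0,-2.6,2.83],"dr": [0,0,0]},{"gripper": 100,"delta_pos": [0,-2.6,2.83],"dr": [0,0,0]}]}}

```text
t: 1.82
ee_pos: [556.7, -149.1, 201.3]
orientation: [0.347, 1.543, -0.347]
ft_force: [-0.0, 0.5, 0.3]
width: 87.8
```

Emit:
{"method": "apply_moves", "body": {"increments": [{"gripper": 100,"delta_pos": [0,0,0],"dr": [-0.105,0,0]},{"gripper": 100,"delta_pos": [0,0,0],"dr": [-0.105,0,0]},{"gripper": 100,"delta_pos": [0,0,0],"dr": [-0.105,0,0]},{"gripper": 100,"delta_pos": [0,0,0],"dr": [0,0,0]},{"gripper": 100,"delta_pos": [0,0,0],"dr": [0,0,0]}]}}

```text
t: 2.23
ee_pos: [556.3, -147.1, 201.2]
orientation: [0.102, 1.569, -0.102]
ft_force: [0.5, 0.1, -0.7]
width: 87.9
```

```bash
cat >> h.py <<'E'
def go(p,yaw=None):
    "shift (cm, tool axes) to TCP p now, and the yaw still to turn (dr x)"
    o=ctrl.get_obs(); r=R.from_rotvec(o['orientation']).as_matrix(); y=np.arctan2(r[1,1],r[0,1])
    print('t',o['t'],'tcp',o['ee_pos'].round(1),'yaw',np.rad2deg(y).round(1),'tilt',(r[:,0]+[0,0,1]).round(3),'F',o['ft_force'].round(2),'M',o['moment'].round(2),'w',o['width'].round(1),'q',o['qpos'].round(2))
    if p is not None: print('shift cm',(r.T@(np.array(p)-o['ee_pos'])/10).round(2), 'then drx', None if yaw is None else -(np.deg2rad(yaw)-y).round(3))
    return o,r
E
python3 - <<'E'
from h import *
d=cap('wrist'); o,r=go([555.3,-149.4,44],82.7)
P=cloud(d).reshape(-1,3); q=P[(P[:,2]>64)&(P[:,2]<76)&(abs(P[:,0]-555)<60)&(abs(P[:,1]+149)<60)]
print(len(q),cv2.minAreaRect(q[:,:2].astype(np.float32)),np.median(q[:,2]))
E
```

```text
Traceback (most recent call last):
  File "h.py", line 20, in go
    print('t',o['t'],'tcp',o['ee_pos'].round(1),'yaw',np.rad2deg(y).round(1),'tilt',(r[:,0]+[0,0,1]).round(3),'F',o['ft_force'].round(2),'M',o['moment'].round(2),'w',o['width'].round(1),'q',o['qpos'].round(2))
                                                                                                                                                                      ^^^^^^^^^^^^^^^^
AttributeError: 'float' object has no attribute 'round'
```

```bash
sed -i "s/o\['width'\].round(1)/round(o['width'],1)/" h.py
python3 - <<'E'
from h import *
d=cap('wrist'); o,r=go([555.3,-149.4,44],82.7)
P=cloud(d).reshape(-1,3); q=P[(P[:,2]>64)&(P[:,2]<76)&(abs(P[:,0]-555)<60)&(abs(P[:,1]+149)<60)]
print(len(q),cv2.minAreaRect(q[:,:2].astype(np.float32)),np.median(q[:,2]))
E
```

```text
t 2.3333 tcp [ 556.4 -146.9  201.4] yaw 82.6 tilt [-0.  0.  0.] F [-0.94  0.29  0.3 ] M [0.02 0.03 0.01] w 87.9 q [-0.28  0.35  1.74  0.    1.05 -1.72]
shift cm [15.74 -0.26 -0.08] then drx -0.002
1521 ((553.1048583984375, -149.83843994140625), (43.653953552246094, 32.124454498291016), 82.97183227539062) 69.25811532262998
```

Emit:
{"method": "apply_moves", "body": {"increments": [{"gripper": 100,"delta_pos": [3,-0.26,-0.18],"dr": [0,0,0]},{"gripper": 100,"delta_pos": [3,0,0],"dr": [0,0,0]},{"gripper": 100,"delta_pos": [3,0,0],"dr": [0,0,0]},{"gripper": 100,"delta_pos": [3,0,0],"dr": [0,0,0]},{"gripper": 100,"delta_pos": [2,0,0],"dr": [0,0,0]}]}}

```text
t: 2.75
ee_pos: [553.2, -148.8, 59.1]
orientation: [0.101, 1.571, -0.101]
ft_force: [0.1, 0.4, 0.3]
width: 87.6
```

Emit:
{"method": "apply_moves", "body": {"increments": [{"gripper": 100,"delta_pos": [1.2,0,0],"dr": [0,0,0]},{"gripper": 100,"delta_pos": [0.5,0,0],"dr": [0,0,0]},{"gripper": 45,"delta_pos": [0,0,0],"dr": [0,0,0]},{"gripper": 45,"delta_pos": [0,0,0],"dr": [0,0,0]},{"gripper": 45,"delta_pos": [0,0,0],"dr": [0,0,0]}]}}

```text
t: 3.17
ee_pos: [555.5, -149.7, 45.9]
orientation: [0.099, 1.566, -0.1]
ft_force: [0.0, -1.5, 0.2]
width: 71.6
```

Emit:
{"method": "apply_moves", "body": {"increments": [{"gripper": 45,"delta_pos": [0,0,0],"dr": [0,0,0]},{"gripper": 45,"delta_pos": [0,0,0],"dr": [0,0,0]},{"gripper": 45,"delta_pos": [0,0,0],"dr": [0,0,0]},{"gripper": 45,"delta_pos": [0,0,0],"dr": [0,0,0]},{"gripper": 45,"delta_pos": [0,0,0],"dr": [0,0,0]}]}}

```text
t: 3.58
ee_pos: [554.7, -149.6, 44.9]
orientation: [0.099, 1.568, -0.1]
ft_force: [0.3, 0.5, 3.6]
width: 43.5
```

Emit:
{"method": "apply_moves", "body": {"increments": [{"gripper": 0,"delta_pos": [0,0,0],"dr": [0,0,0]},{"gripper": 0,"delta_pos": [0,0,0],"dr": [0,0,0]},{"gripper": 0,"delta_pos": [0,0,0],"dr": [0,0,0]},{"gripper": 0,"delta_pos": [0,0,0],"dr": [0,0,0]},{"gripper": 0,"delta_pos": [0,0,0],"dr": [0,0,0]}]}}

```text
t: 4.0
ee_pos: [554.7, -149.6, 44.9]
orientation: [0.099, 1.568, -0.1]
ft_force: [-0.6, -0.7, 5.2]
width: 43.5
```

Emit:
{"method": "apply_moves", "body": {"increments": [{"gripper": 0,"delta_pos": [-1,0,0],"dr": [0,0,0]},{"gripper": 0,"delta_pos": [-3,0,0],"dr": [0,0,0]},{"gripper": 0,"delta_pos": [-4,0,0],"dr": [0,0,0]},{"gripper": 0,"delta_pos": [-4,0,0],"dr": [0,0,0]},{"gripper": 0,"delta_pos": [-4,0,0],"dr": [0,0,0]}]}}

```text
t: 4.42
ee_pos: [553.5, -149.1, 206.0]
orientation: [0.1, 1.57, -0.099]
ft_force: [0.0, -0.6, -0.5]
width: 43.4
```

Emit:
{"method": "apply_moves", "body": {"increments": [{"gripper": 0,"delta_pos": [0,2,0],"dr": [0,0,0]},{"gripper": 0,"delta_pos": [0,3,0],"dr": [0,0,0]},{"gripper": 0,"delta_pos": [0,3.3,0],"dr": [0,0,0]},{"gripper": 0,"delta_pos": [0,3.5,0],"dr": [0,0,0]},{"gripper": 0,"delta_pos": [0,3.5,0],"dr": [0,0,0]}]}}

```text
t: 4.83
ee_pos: [573.3, 3.6, 204.8]
orientation: [0.1, 1.569, -0.1]
ft_force: [-0.1, -0.6, -1.5]
width: 43.6
```

Emit:
{"method": "apply_moves", "body": {"increments": [{"gripper": 0,"delta_pos": [0,3.5,0],"dr": [0,0,0]},{"gripper": 0,"delta_pos": [0,2.5,0],"dr": [0,0,0]},{"gripper": 0,"delta_pos": [0,2,0],"dr": [0,0,0]},{"gripper": 0,"delta_pos": [0,0,0],"dr": [-0.1,0,0]},{"gripper": 0,"delta_pos": [0,0,0],"dr": [-0.11,0,0]}]}}

```text
t: 5.25
ee_pos: [583.3, 83.2, 204.4]
orientation: [-0.071, 1.571, 0.071]
ft_force: [-0.9, -0.1, -0.9]
width: 43.0
```

Emit:
{"method": "apply_moves", "body": {"increments": [{"gripper": 0,"delta_pos": [0,0,0],"dr": [-0.1,0,0]},{"gripper": 0,"delta_pos": [0,0,0],"dr": [-0.098,0,0]},{"gripper": 0,"delta_pos": [0,0,0],"dr": [0,0,0]},{"gripper": 0,"delta_pos": [0,0,0],"dr": [0,0,0]},{"gripper": 0,"delta_pos": [0,0,0],"dr": [0,0,0]}]}}

```text
t: 5.67
ee_pos: [583.6, 81.7, 204.5]
orientation: [-0.218, 1.56, 0.219]
ft_force: [-0.3, 0.6, -1.6]
width: 43.5
```

Run:
```python
from h import *
d=cap('wrist'); save(d,'w1.png',1.5); np.savez('w1.npz',**d); o,r=go([560.8,163,205],106.1); np.savez('w1o.npz',p=o['ee_pos'],r=r)
```

```text
t 5.7167 tcp [583.7  81.7 204.5] yaw 106.0 tilt [-0.  0.  0.] F [ 0.47  0.2  -0.58] M [0.01 0.03 0.  ] w 43.1 q [ 0.12  0.37  1.71  0.    1.07 -1.73]
shift cm [-0.05  8.45  0.04] then drx -0.002
```

View pics/w1.png

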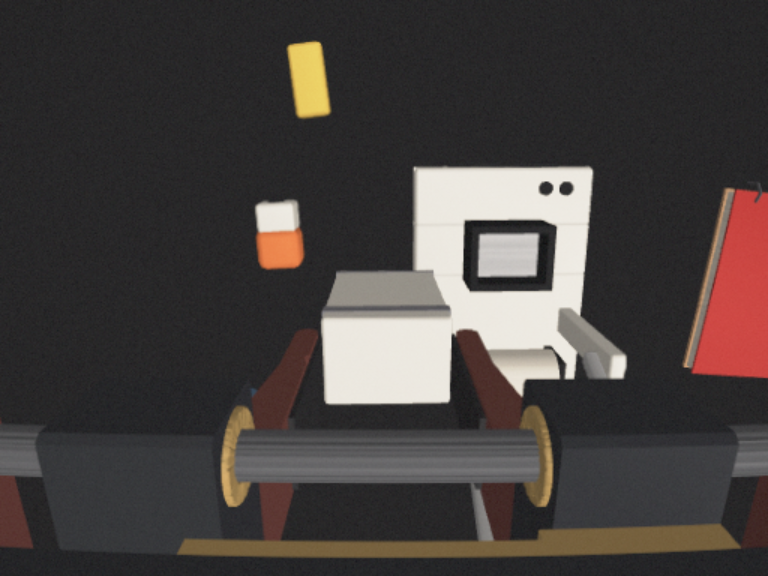

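The wrist view shows the held tank square in the fingers with its top near (387,355), and the pocket with its plate unobstructed near (510,255). I take both from this one view.

Run:
```python
from h import *
d=dict(np.load('w1.npz')); o=np.load('w1o.npz'); P=cloud(d); T=(P.reshape(-1,3)-o['p'])@o['r']
H,W=P.shape[:2]; vv,uu=np.mgrid[:H,:W]; S=cv2.cvtColor(d['img'],cv2.COLOR_RGB2HSV)[...,1]; V=d['img'].max(2)
# tank top in tool frame
m=((uu>205)&(uu<310)&(vv>200)&(vv<272)&(V>120)).ravel(); t=T[m]
print('tank x hist',np.percentile(t[:,0],[2,25,50,75,98]).round(1))
top=t[(t[:,0]<-18)&(t[:,0]>-34)]; print('top rect (tool y,z)',len(top),cv2.minAreaRect(top[:,1:].astype(np.float32)))
b=T[((uu>205)&(uu<310)&(vv>175)&(vv<272)).ravel()]; b=b[(b[:,0]>-40)&(b[:,0]<60)]
f=b[b[:,0]>-10]; print('front face: x max',np.percentile(f[:,0],[90,98,100]),'z by depth',[(k,np.median(f[(f[:,0]>k)&(f[:,0]<k+10),2]).round(2)) for k in range(-10,50,10) if ((f[:,0]>k)&(f[:,0]<k+10)).sum()>5])
# pocket
pr=((uu>295)&(uu<385)&(vv>135)&(vv<205))
q=P[pr]; tq=T[pr.ravel()]
rim=(q[:,2]>51)&(q[:,2]<60); pl=(q[:,2]>31)&(q[:,2]<39)
for n,k in(('rim',rim),('plate',pl)):
    print(n,k.sum(),'z',np.median(q[k,2]).round(1),'world',cv2.minAreaRect(q[k][:,:2].astype(np.float32)),'tool yz',tq[k][:,1:].min(0).round(1),tq[k][:,1:].max(0).round(1))
cn=max(cv2.findContours(((V>150)&(uu>310)&(uu<365)&(vv>150)&(vv<190)).astype(np.uint8),0,1)[0],key=cv2.contourArea)
r_=cv2.minAreaRect(cn); print('plate px',r_); print(plane(d,[r_[0]],35))
```

```text
tank x hist [nan nan nan nan nan]
top rect (tool y,z) 5236 ((2.8121986389160156, -0.9267005920410156), (32.86284637451172, 48.389244079589844), 89.82352447509766)
front face: x max [36.60237471 41.87869153 43.73363163] z by depth [(-10, np.float64(-16.87)), (0, np.float64(-16.87)), (10, np.float64(-16.89)), (20, np.float64(-16.88)), (30, np.float64(-16.91)), (40, np.float64(-17.05))]
rim 966 z 54.3 world ((560.2002563476562, 164.08302307128906), (44.84353256225586, 57.40610122680664), 15.906166076660156) tool yz [ 57.  -22.3] [114.4  22.6]
plate 1314 z 34.4 world ((560.1696166992188, 163.5581817626953), (44.279727935791016, 55.986968994140625), 15.546799659729004) tool yz [ 57.3 -22.4] [113.4  21.9]
plate px ((338.5, 169.5), (27.0, 39.0), 90.0)
[[560.89968406 166.10344552  35.        ]]
```

Run:
```python
from h import *
d=dict(np.load('w1.npz')); o=np.load('w1o.npz'); P=cloud(d); T=((P.reshape(-1,3)-o['p'])@o['r']).reshape(P.shape)
V=d['img'].min(2); S=np.ptp(d['img'],axis=2)
for v in (190,198,215,230,245,255):
    u=np.arange(200,320); k=(S[v,u]<30)&(V[v,u]>80)&(T[v,u,0]<60); 
    k=u[k]; print(v,'cols',k.min(),k.max(),'x',np.nanmedian(T[v,k,0]).round(1),'y',T[v,k.min(),1].round(1),T[v,k.max(),1].round(1))
```

```text
190 cols 222 291 x 15.8 y -21.2 21.2
198 cols 219 295 x -1.6 y -21.2 21.7
215 cols 214 301 x -24.6 y -20.9 22.5
230 cols 215 300 x -24.7 y -20.8 22.1
245 cols 215 300 x -24.5 y -21.2 22.4
255 cols 216 299 x -24.7 y -20.7 22.0
```

Emit:
{"method": "apply_moves", "body": {"increments": [{"gripper": 0,"delta_pos": [0,2,0.11],"dr": [0,0,0]},{"gripper": 0,"delta_pos": [0,3,0],"dr": [0,0,0]},{"gripper": 0,"delta_pos": [0,2.5,0],"dr": [0,0,0]},{"gripper": 0,"delta_pos": [0,1,0],"dr": [0,0,0]},{"gripper": 0,"delta_pos": [0,0,0],"dr": [0,0,0]}]}}

```text
t: 6.13
ee_pos: [560.8, 165.3, 204.5]
orientation: [-0.222, 1.56, 0.222]
ft_force: [0.3, -0.5, -1.1]
width: 43.3
```

Emit:
{"method": "apply_moves", "body": {"increments": [{"gripper": 0,"delta_pos": [2.5,0,0],"dr": [0,0,0]},{"gripper": 0,"delta_pos": [3,0,0],"dr": [0,0,0]},{"gripper": 0,"delta_pos": [2.5,0,0],"dr": [0,0,0]},{"gripper": 0,"delta_pos": [1.2,0,0],"dr": [0,0,0]},{"gripper": 0,"delta_pos": [0.5,0,0],"dr": [0,0,0]}]}}

```text
t: 6.55
ee_pos: [560.3, 162.4, 105.4]
orientation: [-0.221, 1.563, 0.219]
ft_force: [0.4, 0.7, -1.6]
width: 43.3
```

Emit:
{"method": "apply_moves", "body": {"increments": [{"gripper": 0,"delta_pos": [0,0,0],"dr": [0,0,0]},{"gripper": 0,"delta_pos": [0,0,0],"dr": [0,0,0]},{"gripper": 0,"delta_pos": [0,0,0],"dr": [0,0,0]},{"gripper": 0,"delta_pos": [0,0,0],"dr": [0,0,0]},{"gripper": 0,"delta_pos": [0,0,0],"dr": [0,0,0]}]}}

```text
t: 6.97
ee_pos: [562.1, 163.8, 108.6]
orientation: [-0.22, 1.558, 0.221]
ft_force: [0.1, -0.2, -1.7]
width: 43.3
```

Run:
```python
from h import *
d=cap('wrist'); save(d,'w2.png',1.5); s=cap('side'); cv2.imwrite('pics/s2.png',cv2.resize(s['img'][150:340,140:300,::-1],None,fx=3.5,fy=3.1)); go([560.3,163.7,100])
P=cloud(d).reshape(-1,3); q=P[(P[:,2]>51)&(P[:,2]<60)]; print(len(q),cv2.minAreaRect(q[:,:2].astype(np.float32)))
```

```text
t 7.0667 tcp [561.8 163.8 108.2] yaw 106.1 tilt [0.001 0.    0.   ] F [-0.36 -0.65 -0.86] M [ 0.09 -0.03  0.04] w 43.3 q [ 0.26  0.49  1.78  0.    0.87 -1.59]
shift cm [ 0.82  0.03 -0.14] then drx None
1121 ((631.9605712890625, 87.85333251953125), (109.27642822265625, 267.92901611328125), 28.47174072265625)
```

View pics/s2.png

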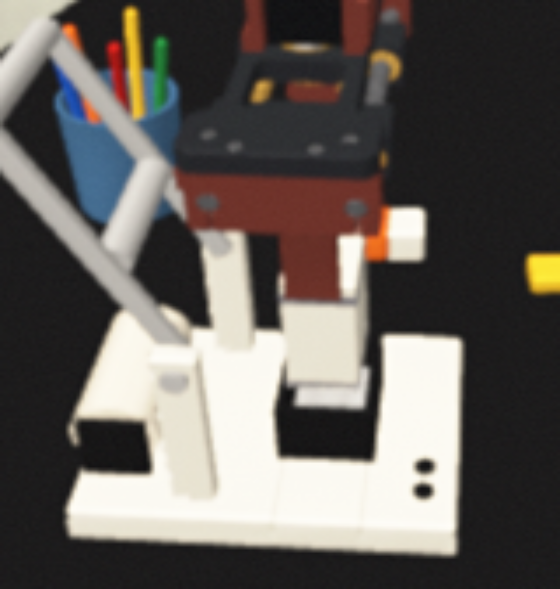

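View pics/w2.png

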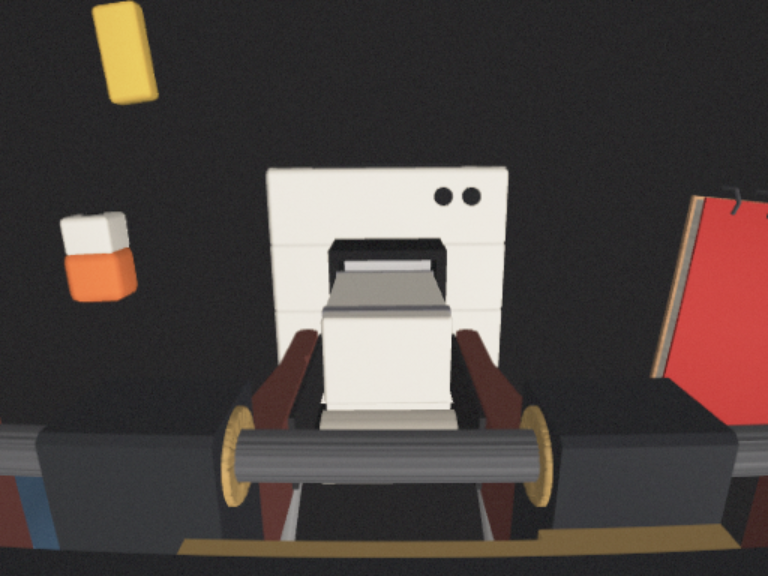

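The side view shows the tank just above the pocket. The wrist view shows it laterally centred on the rim (330–445 px) with the front strip of the plate still visible. I check fore-aft numerically.

Run:
```python
from h import *
d=cap('wrist'); o,r=go(None); P=cloud(d); T=((P.reshape(-1,3)-o['ee_pos'])@r).reshape(P.shape)
V=d['img'].max(2)
H,W=V.shape; vv,uu=np.mgrid[:H,:W]
m=(vv>150)&(vv<200)&(uu>210)&(uu<305)&(P[...,2]>51)&(P[...,2]<58)&(T[...,0]>44)
q=T[m]; print('rim',m.sum(),'y',q[:,1].min().round(1),q[:,1].max().round(1),'z front',np.percentile(q[:,2],[0,1,3]).round(1),'worldz',np.median(P[m][:,2]))
for u in (240,250,258,266,275): 
    c=range(150,205); print(u,[(v,round(float(T[v,u,0])),round(float(T[v,u,2]),1),int(V[v,u])) for v in c if 156<v<186][::3])
```

```text
t 7.1167 tcp [561.6 163.8 108. ] yaw 106.1 tilt [0.001 0.    0.   ] F [-0.24  0.63 -2.  ] M [ 0.03 -0.02 -0.01] w 43.5 q [ 0.26  0.49  1.78 -0.    0.87 -1.59]
rim 843 y -27.7 29.5 z front [-24.1 -23.9 -23.8] worldz 54.261098593662325
240 [(157, 90, -25.0, 236), (160, 82, -23.8, 60), (163, 70, -23.6, 24), (166, 57, -23.6, 28), (169, 55, -22.0, 44), (172, 54, -20.0, 42), (175, 73, -13.6, 193), (178, 74, -10.9, 206), (181, 40, -16.5, 125), (184, 31, -16.8, 152)]
250 [(157, 88, -25.2, 236), (160, 84, -23.4, 58), (163, 69, -23.7, 32), (166, 57, -23.7, 33), (169, 54, -22.1, 41), (172, 53, -20.1, 41), (175, 74, -13.4, 193), (178, 74, -10.9, 204), (181, 40, -16.6, 124), (184, 31, -16.6, 149)]
258 [(157, 89, -25.1, 236), (160, 82, -23.9, 33), (163, 68, -23.9, 28), (166, 57, -23.8, 32), (169, 53, -22.2, 48), (172, 53, -20.1, 43), (175, 73, -13.5, 193), (178, 73, -11.0, 200), (181, 40, -16.6, 130), (184, 31, -16.7, 148)]
266 [(157, 86, -25.5, 236), (160, 82, -23.8, 31), (163, 69, -23.8, 30), (166, 57, -23.6, 32), (169, 53, -22.2, 44), (172, 53, -20.0, 41), (175, 74, -13.2, 206), (178, 74, -10.9, 199), (181, 39, -16.8, 131), (184, 31, -16.6, 151)]
275 [(157, 87, -25.3, 236), (160, 81, -23.9, 24), (163, 69, -23.7, 34), (166, 57, -23.7, 32), (169, 54, -22.1, 44), (172, 53, -20.1, 45), (175, 74, -13.4, 207), (178, 73, -11.1, 200), (181, 39, -16.7, 128), (184, 30, -16.8, 148)]
```

Emit:
{"method": "apply_moves", "body": {"increments": [{"gripper": 0,"delta_pos": [0,0.04,-0.05],"dr": [0,0,0]},{"gripper": 0,"delta_pos": [0.4,0,0],"dr": [0,0,0]},{"gripper": 0,"delta_pos": [0.4,0,0],"dr": [0,0,0]},{"gripper": 0,"delta_pos": [0.4,0,0],"dr": [0,0,0]},{"gripper": 0,"delta_pos": [0.3,0,0],"dr": [0,0,0]}]}}

```text
t: 7.53
ee_pos: [560.4, 163.8, 91.7]
orientation: [-0.221, 1.56, 0.221]
ft_force: [0.5, 0.5, -1.6]
width: 43.3
```

Emit:
{"method": "apply_moves", "body": {"increments": [{"gripper": 0,"delta_pos": [0.2,0,0],"dr": [0,0,0]},{"gripper": 0,"delta_pos": [0.2,0,0],"dr": [0,0,0]},{"gripper": 0,"delta_pos": [0.2,0,0],"dr": [0,0,0]},{"gripper": 0,"delta_pos": [0.1,0,0],"dr": [0,0,0]},{"gripper": 0,"delta_pos": [0,0,0],"dr": [0,0,0]}]}}

```text
t: 7.95
ee_pos: [560.6, 163.8, 85.2]
orientation: [-0.221, 1.56, 0.221]
ft_force: [-0.6, 0.3, -1.3]
width: 43.7
```

Emit:
{"method": "apply_moves", "body": {"increments": [{"gripper": 0,"delta_pos": [0.1,0,0],"dr": [0,0,0]},{"gripper": 0,"delta_pos": [0.1,0,0],"dr": [0,0,0]},{"gripper": 0,"delta_pos": [0.1,0,0],"dr": [0,0,0]},{"gripper": 0,"delta_pos": [0,0,0],"dr": [0,0,0]},{"gripper": 0,"delta_pos": [0,0,0],"dr": [0,0,0]}]}}

```text
t: 8.37
ee_pos: [560.7, 163.9, 82.5]
orientation: [-0.221, 1.56, 0.221]
ft_force: [-0.4, 0.6, -1.7]
width: 44.1
```

Emit:
{"method": "apply_moves", "body": {"increments": [{"gripper": 0,"delta_pos": [0.1,0,0],"dr": [0,0,0]},{"gripper": 0,"delta_pos": [0.05,0,0],"dr": [0,0,0]},{"gripper": 0,"delta_pos": [0,0,0],"dr": [0,0,0]},{"gripper": 0,"delta_pos": [0,0,0],"dr": [0,0,0]},{"gripper": 0,"delta_pos": [0,0,0],"dr": [0,0,0]}]}}

```text
t: 8.78
ee_pos: [560.7, 163.9, 81.0]
orientation: [-0.221, 1.559, 0.221]
ft_force: [-0.7, 0.1, -0.5]
width: 43.3
```

Emit:
{"method": "apply_moves", "body": {"increments": [{"gripper": 0,"delta_pos": [0.05,0,0],"dr": [0,0,0]},{"gripper": 0,"delta_pos": [0,0,0],"dr": [0,0,0]},{"gripper": 0,"delta_pos": [0.05,0,0],"dr": [0,0,0]},{"gripper": 0,"delta_pos": [0,0,0],"dr": [0,0,0]},{"gripper": 0,"delta_pos": [0,0,0],"dr": [0,0,0]}]}}

```text
t: 9.2
ee_pos: [560.8, 163.9, 80.0]
orientation: [-0.221, 1.559, 0.221]
ft_force: [0.1, 1.0, -1.6]
width: 43.4
```

Emit:
{"method": "apply_moves", "body": {"increments": [{"gripper": 0,"delta_pos": [0.05,0,0],"dr": [0,0,0]},{"gripper": 0,"delta_pos": [0,0,0],"dr": [0,0,0]},{"gripper": 0,"delta_pos": [0,0,0],"dr": [0,0,0]},{"gripper": 0,"delta_pos": [0,0,0],"dr": [0,0,0]},{"gripper": 0,"delta_pos": [0,0,0],"dr": [0,0,0]}]}}

```text
t: 9.62
ee_pos: [560.9, 163.9, 79.7]
orientation: [-0.221, 1.559, 0.221]
ft_force: [-0.5, 0.0, 2.7]
width: 43.8
```

Emit:
{"method": "apply_moves", "body": {"increments": [{"gripper": 60,"delta_pos": [0,0,0],"dr": [0,0,0]},{"gripper": 70,"delta_pos": [0,0,0],"dr": [0,0,0]},{"gripper": 80,"delta_pos": [0,0,0],"dr": [0,0,0]},{"gripper": 80,"delta_pos": [0,0,0],"dr": [0,0,0]},{"gripper": 80,"delta_pos": [0,0,0],"dr": [0,0,0]}]}}

```text
t: 10.03
ee_pos: [560.6, 163.9, 79.3]
orientation: [-0.221, 1.56, 0.221]
ft_force: [0.8, -0.1, 0.0]
width: 69.9
```

Emit:
{"method": "apply_moves", "body": {"increments": [{"gripper": 80,"delta_pos": [-0.5,0,0],"dr": [0,0,0]},{"gripper": 80,"delta_pos": [-1.5,0,0],"dr": [0,0,0]},{"gripper": 80,"delta_pos": [-3,0,0],"dr": [0,0,0]},{"gripper": 80,"delta_pos": [-4,0,0],"dr": [0,0,0]},{"gripper": 80,"delta_pos": [-4,0,0],"dr": [0,0,0]}]}}

```text
t: 10.45
ee_pos: [559.8, 163.7, 210.4]
orientation: [-0.221, 1.562, 0.221]
ft_force: [-0.0, 0.3, -0.1]
width: 70.4
```

Emit:
{"method": "apply_moves", "body": {"increments": [{"gripper": 80,"delta_pos": [-4,0,0],"dr": [0,0,0]},{"gripper": 80,"delta_pos": [-3,0,0],"dr": [0,0,0]},{"gripper": 80,"delta_pos": [0,0,0],"dr": [0.12,0,0]},{"gripper": 80,"delta_pos": [0,0,0],"dr": [0.12,0,0]},{"gripper": 80,"delta_pos": [0,0,0],"dr": [0.12,0,0]}]}}

```text
t: 10.87
ee_pos: [560.9, 164.0, 280.9]
orientation: [0.067, 1.568, -0.066]
ft_force: [0.3, 0.3, -1.3]
width: 70.1
```

Emit:
{"method": "apply_moves", "body": {"increments": [{"gripper": 80,"delta_pos": [0,0,0],"dr": [0.12,0,0]},{"gripper": 80,"delta_pos": [0,0,0],"dr": [0.12,0,0]},{"gripper": 80,"delta_pos": [0,0,0],"dr": [0.12,0,0]},{"gripper": 80,"delta_pos": [0,0,0],"dr": [0.12,0,0]},{"gripper": 80,"delta_pos": [0,0,0],"dr": [0.12,0,0]}]}}

```text
t: 11.28
ee_pos: [560.6, 163.9, 279.8]
orientation: [0.536, 1.503, -0.536]
ft_force: [0.2, -0.4, 0.3]
width: 69.8
```

Emit:
{"method": "apply_moves", "body": {"increments": [{"gripper": 80,"delta_pos": [0,0,0],"dr": [0.12,0,0]},{"gripper": 80,"delta_pos": [0,0,0],"dr": [0.12,0,0]},{"gripper": 80,"delta_pos": [0,0,0],"dr": [0.12,0,0]},{"gripper": 80,"delta_pos": [0,0,0],"dr": [0.12,0,0]},{"gripper": 80,"delta_pos": [0,0,0],"dr": [0.12,0,0]}]}}

```text
t: 11.7
ee_pos: [560.6, 163.9, 279.8]
orientation: [0.996, 1.331, -0.996]
ft_force: [-0.6, 0.2, 0.2]
width: 70.2
```

Run:
```python
from h import *
yaw=np.deg2rad(16.0); o=np.array([560.4,163.5]); ex=np.array([np.cos(yaw),np.sin(yaw)]); ey=np.array([-ex[1],ex[0]])
s=cap('side'); cv2.imwrite('pics/s3.png',cv2.resize(s['img'][130:340,120:320,::-1],None,fx=3,fy=2.8))
for n in('scene','side'):
    d=cap(n); P=cloud(d).reshape(-1,3); q=np.c_[(P[:,:2]-o)@ex,(P[:,:2]-o)@ey,P[:,2]]
    t=q[(abs(q[:,0])<30)&(abs(q[:,1])<30)&(q[:,2]>98)&(q[:,2]<112)]; print(n,'tank top z',len(t),np.median(t[:,2]) if len(t) else 0,(t[:,:2].min(0)+t[:,:2].max(0))/2 if len(t) else 0)
    b=q[(q[:,0]>95)&(q[:,0]<140)&(abs(q[:,1])<35)&(q[:,2]>215)&(q[:,2]<245)]; print('bar',len(b),b.min(0),b.max(0))
p=o+118*ex; go([p[0],p[1],280],16.0)
```

```text
scene tank top z 278 104.7128767507967 [ 1.12864616 -1.05207462]
bar 272 [111.66346955 -34.63799467 224.52645845] [126.10463678  34.84218123 239.37758153]
side tank top z 480 104.37966258572746 [ 0.56340422 -0.80869134]
bar 330 [110.0847328  -34.84660704 219.50720099] [122.36304365  34.93770207 237.10667123]
t 11.85 tcp [560.7 163.9 279.7] yaw 16.9 tilt [0. 0. 0.] F [-0.52  0.3   0.92] M [-0.06 -0.   -0.03] w 70.3 q [ 0.26  0.28  1.65 -0.    1.21 -0.03]
shift cm [-0.02 11.76  0.22] then drx 0.016
```

View pics/s3.png

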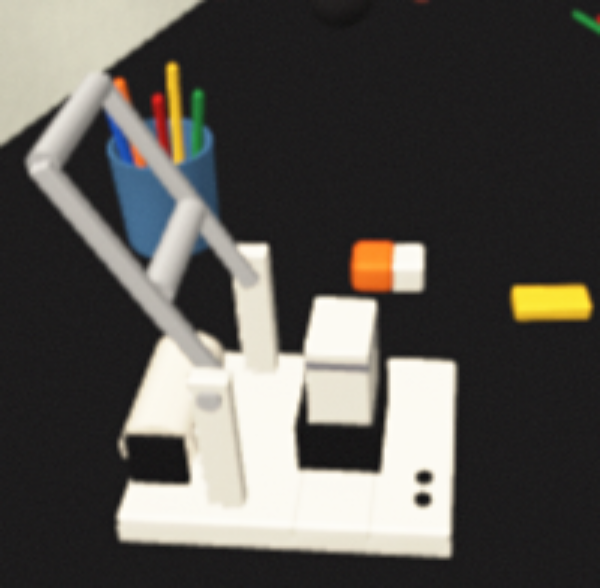

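The side view shows the tank upright in the pocket (340,360) with its top at about 105 mm, and the bar near (75,120). Next I go over the bar and pinch it.

Emit:
{"method": "apply_moves", "body": {"increments": [{"gripper": 80,"delta_pos": [0,2,0.2],"dr": [0.015,0,0]},{"gripper": 80,"delta_pos": [0,3,0],"dr": [0,0,0]},{"gripper": 80,"delta_pos": [0,3,0],"dr": [0,0,0]},{"gripper": 80,"delta_pos": [0,2.5,0],"dr": [0,0,0]},{"gripper": 80,"delta_pos": [0,1.2,0],"dr": [0,0,0]}]}}

```text
t: 12.27
ee_pos: [676.1, 194.9, 279.3]
orientation: [1.0, 1.329, -0.999]
ft_force: [0.2, 0.6, -0.1]
width: 70.2
```

Emit:
{"method": "apply_moves", "body": {"increments": [{"gripper": 80,"delta_pos": [0,0,0],"dr": [0,0,0]},{"gripper": 80,"delta_pos": [1.2,0,0],"dr": [0,0,0]},{"gripper": 80,"delta_pos": [2,0,0],"dr": [0,0,0]},{"gripper": 80,"delta_pos": [2,0,0],"dr": [0,0,0]},{"gripper": 80,"delta_pos": [1,0,0],"dr": [0,0,0]}]}}

```text
t: 12.68
ee_pos: [671.2, 193.6, 214.4]
orientation: [0.999, 1.331, -1.005]
ft_force: [-0.3, -0.1, -1.1]
width: 70.4
```

Run:
```python
from h import *
d=cap('wrist'); save(d,'w4.png',1.2); o,r=go(None); P=cloud(d).reshape(-1,3); T=(P-o['ee_pos'])@r
b=T[(abs(T[:,2])<9)&(abs(T[:,1])<25)&(T[:,0]>-45)&(T[:,0]<40)]; print(len(b)); print(b.min(0),b.max(0)); k=b[b[:,0]<b[:,0].min()+5]; print(np.median(k,0))
```

```text
t 12.7333 tcp [670.6 193.4 213. ] yaw 16.0 tilt [-0.006 -0.002  0.   ] F [-0.46  0.35 -1.1 ] M [-0.05  0.05  0.01] w 70.4 q [ 0.26  0.52  1.44 -0.    1.19 -0.01]
828
[-24.47559083  -4.41844263  -8.99600356] [-16.13020954   9.54170801   8.92527977]
[-22.2806081    2.47738444  -0.15297809]
```

View pics/w4.png

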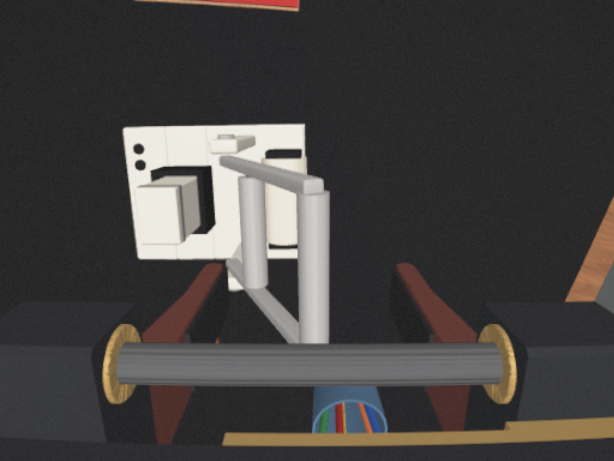

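The wrist view shows the bar (314,270) between the open fingers (at 215 and 410). I close on it.

Emit:
{"method": "apply_moves", "body": {"increments": [{"gripper": 30,"delta_pos": [0,0,0],"dr": [0,0,0]},{"gripper": 30,"delta_pos": [0,0,0],"dr": [0,0,0]},{"gripper": 30,"delta_pos": [0,0,0],"dr": [0,0,0]},{"gripper": 30,"delta_pos": [0,0,0],"dr": [0,0,0]},{"gripper": 30,"delta_pos": [0,0,0],"dr": [0,0,0]}]}}

```text
t: 13.15
ee_pos: [674.3, 194.4, 218.6]
orientation: [1.004, 1.327, -1.001]
ft_force: [-0.5, 0.1, 0.5]
width: 40.4
```

Emit:
{"method": "apply_moves", "body": {"increments": [{"gripper": 0,"delta_pos": [0,0,0],"dr": [0,0,0]},{"gripper": 0,"delta_pos": [0,0,0],"dr": [0,0,0]},{"gripper": 0,"delta_pos": [0,0,0],"dr": [0,0,0]},{"gripper": 0,"delta_pos": [0,0,0],"dr": [0,0,0]},{"gripper": 0,"delta_pos": [0,0,0],"dr": [0,0,0]}]}}

```text
t: 13.57
ee_pos: [673.8, 194.3, 217.4]
orientation: [1.003, 1.328, -1.003]
ft_force: [-0.0, -0.5, 0.5]
width: 7.5
```

Run:
```python
from h import *
o,r=go(None)
ex=r[:2,1]; b=o['ee_pos']-11*r[:,0]
H=np.array([560.4,163.5])+55*np.array([np.cos(np.deg2rad(16)),np.sin(np.deg2rad(16))])
v=np.array([(b[:2]-H)@ex, b[2]-104]); print('bar rel hinge',v,np.linalg.norm(v),'th',np.arctan2(v[1],-v[0]))
th0=np.arctan2(v[1],-v[0]); n=28
a=np.linspace(th0,0.25,n+1); p=140*np.c_[np.sin(a),-np.cos(a)]/10 # up, +x
for i,s in enumerate(np.diff(p,axis=0)): print(i+1,round(a[i+1],2),'[%.2f, %.2f, 0]'%(-s[0],s[1]))
```

```text
t 13.5667 tcp [673.8 194.3 217.4] yaw 15.9 tilt [-0. -0.  0.] F [-0.02 -0.46  0.48] M [-0.08  0.06  0.02] w 7.5 q [ 0.26  0.52  1.43  0.    1.19 -0.01]
bar rel hinge [ 62.4583719  124.42028247] 139.21729386450335 th 2.0360387401591593
1 1.97 [-0.37, -0.81, 0]
2 1.91 [-0.32, -0.83, 0]
3 1.84 [-0.27, -0.85, 0]
4 1.78 [-0.21, -0.87, 0]
5 1.72 [-0.16, -0.88, 0]
6 1.65 [-0.10, -0.89, 0]
7 1.59 [-0.05, -0.89, 0]
8 1.53 [0.01, -0.89, 0]
9 1.46 [0.07, -0.89, 0]
10 1.4 [0.13, -0.88, 0]
11 1.33 [0.18, -0.87, 0]
12 1.27 [0.24, -0.86, 0]
13 1.21 [0.29, -0.84, 0]
14 1.14 [0.34, -0.82, 0]
15 1.08 [0.40, -0.80, 0]
16 1.02 [0.45, -0.77, 0]
17 0.95 [0.49, -0.74, 0]
18 0.89 [0.54, -0.71, 0]
19 0.82 [0.59, -0.67, 0]
20 0.76 [0.63, -0.64, 0]
21 0.7 [0.67, -0.59, 0]
22 0.63 [0.70, -0.55, 0]
23 0.57 [0.74, -0.50, 0]
24 0.51 [0.77, -0.46, 0]
25 0.44 [0.79, -0.41, 0]
26 0.38 [0.82, -0.36, 0]
27 0.31 [0.84, -0.30, 0]
28 0.25 [0.86, -0.25, 0]
```

Width of 7.5 mm is below the 14 mm bar, so the grip has to be checked before moving.

Emit:
{"method": "apply_moves", "body": {"increments": [{"gripper": 0,"delta_pos": [0,0,0],"dr": [0,0,0]},{"gripper": 0,"delta_pos": [0,0,0],"dr": [0,0,0]},{"gripper": 0,"delta_pos": [0,0,0],"dr": [0,0,0]},{"gripper": 0,"delta_pos": [0,0,0],"dr": [0,0,0]},{"gripper": 0,"delta_pos": [0,0,0],"dr": [0,0,0]}]}}

```text
t: 13.98
ee_pos: [673.8, 194.3, 217.5]
orientation: [1.003, 1.328, -1.003]
ft_force: [0.3, 0.3, -0.4]
width: 0.6
```

Run:
```python
from h import *
d=cap('wrist'); s=cap('side'); a=cv2.resize(d['img'][120:384],(512,264)); b=cv2.resize(s['img'][60:280,80:300],(264,264)); cv2.imwrite('pics/c5.png',np.hstack([a,b])[:,:,::-1]); o,r=go(None)
```

```text
t 14.0833 tcp [673.8 194.3 217.5] yaw 15.9 tilt [-0. -0.  0.] F [-0.47 -0.37  0.24] M [-0.07  0.05 -0.02] w 0.0 q [ 0.26  0.52  1.43 -0.    1.19 -0.01]
```

View pics/c5.png

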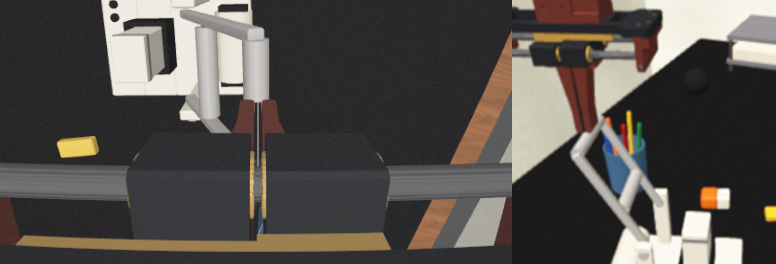

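Run:
```python
from h import *
o,r=go(None); out=[]
for n in('scene','side','wrist'):
    d=cap(n); P=cloud(d); T=((P-o['ee_pos'])@r); I=d['img'].astype(int); grey=(np.ptp(I,axis=2)<25)&(I.min(2)>70)
    for a in range(-36,36,8):
        m=(T[...,2]>a)&(T[...,2]<a+8)&(abs(T[...,1])<35)&(T[...,0]>-50)&(T[...,0]<25)&grey
        q=T[m]
        if len(q)>5: print(n,'z',a,len(q),'x',np.percentile(q[:,0],[2,50,98]).round(1),'y',np.percentile(q[:,1],[2,50,98]).round(1))
    if n=='side': 
        P0=np.array([o['ee_pos'],o['ee_pos']+8*r[:,0]]); px=cv2.projectPoints(P0,d['rvec'],d['tvec'],d['mtx'],np.array([d['k1'],0,0,0.]))[0].reshape(-1,2); print(px)
        for u,v in px.astype(int): print([T[v+k,u].round(0).tolist() for k in(-6,0,6)])
```

```text
t 14.0833 tcp [673.8 194.3 217.5] yaw 15.9 tilt [-0. -0.  0.] F [-0.47 -0.37  0.24] M [-0.07  0.05 -0.02] w 0.0 q [ 0.26  0.52  1.43 -0.    1.19 -0.01]
scene z -12 13 x [-44.6 -14.3  -8.9] y [ 6.   7.3 11.4]
scene z -4 10 x [-24.6 -12.9  -9.8] y [ 4.6  6.5 10. ]
scene z 4 25 x [-25.8 -16.9 -11.2] y [-2.9  5.3 10.6]
scene z 12 28 x [-20.5 -18.  -10. ] y [-4.   4.2  7.7]
scene z 20 34 x [-20.9 -17.7  -9.6] y [-4.4  4.2  8.4]
scene z 28 39 x [-19.9 -16.2  -8.9] y [-5.5  4.3  8.4]
side z -36 46 x [-19.3 -17.5 -10.8] y [-7.3 -3.5  3.9]
side z -28 35 x [-19.1 -17.1 -10.4] y [-6.9 -4.5  3.1]
side z -20 40 x [-19.2 -17.3 -10.3] y [-7.  -3.6  3.6]
side z -12 39 x [-21.7 -17.2  -9.7] y [-7.1 -3.8  3.8]
side z -4 18 x [-20.9 -15.4 -10.7] y [-7.2 -6.2 -4. ]
side z 4 19 x [-20.8 -14.6  -9.3] y [-7.3 -5.8 -4. ]
side z 12 16 x [-17.3 -14.   -9.5] y [-6.7 -5.4 -4.1]
side z 20 17 x [-17.6 -14.9 -10.4] y [-6.5 -5.5 -3.6]
side z 28 141 x [-18.1   5.7  23.4] y [-18.7  -8.8  -1.4]
[[145.82382182 180.12200424]
 [146.79787238 185.0424375 ]]
[[-16.0, -5.0, -11.0], [-12.0, -7.0, -18.0], [220.0, 147.0, 318.0]]
[[-10.0, -7.0, -14.0], [218.0, 146.0, 321.0], [218.0, 137.0, 294.0]]
wrist z -36 411 x [-19.4 -17.4 -12.9] y [-7.8 -1.1  5.6]
wrist z -28 393 x [-19.3 -17.7 -13.7] y [-7.4 -0.6  5.6]
wrist z -20 397 x [-21.8 -17.7 -13.4] y [-7.5 -1.1  5.7]
wrist z -12 138 x [-41.6 -21.  -13.4] y [-7.6  0.2  5.3]
wrist z -4 36 x [-44.2 -42.2 -40.8] y [-0.1  0.1  0.4]
wrist z 4 23 x [-45.8 -44.1 -42.6] y [-0.1 -0.1  0.4]
wrist z 20 10 x [-19.3 -18.5 -17.5] y [-0.2  0.1  0.4]
```

Run:
```python
from h import *
o,r=go(None)
for n in('side','wrist','scene'):
    d=cap(n); P=cloud(d); T=((P-o['ee_pos'])@r); I=d['img'].astype(int); red=(I[...,0]>1.5*I[...,1])&(I[...,0]>40)
    m=red&(abs(T[...,1])<40)&(abs(T[...,2])<40)&(T[...,0]>-150)&(T[...,0]<30); q=T[m]; v,u=np.where(m); k=q[:,0].argsort()[-6:]
    print(n,len(q)); print(np.c_[q[k].round(1),u[k],v[k]])
    px=cv2.projectPoints(np.array([o['ee_pos']+r@np.array(a) for a in([8,0,-10],[-11,0,-10],[-11,0,0])]),d['rvec'],d['tvec'],d['mtx'],np.array([d['k1'],0,0,0.]))[0].reshape(-1,2).round(); print(px.tolist())
```

```text
t 14.2333 tcp [673.8 194.3 217.5] yaw 15.9 tilt [ 0. -0.  0.] F [-0.58  0.45  0.4 ] M [-0.07 -0.01 -0.01] w 0.5 q [ 0.26  0.52  1.43 -0.    1.19 -0.01]
side 1554
[[-22.9   3.3  -9.6 138.  169. ]
 [-22.8   6.   -9.6 136.  169. ]
 [-21.9   5.9 -10.6 136.  170. ]
 [-21.5   4.9  -9.8 137.  170. ]
 [-21.    7.9  -9.2 135.  170. ]
 [ 26.4 -12.8  35.5 165.  183. ]]
[[144.0, 189.0], [142.0, 177.0], [144.0, 173.0]]
wrist 1204
[[-22.2  -4.7 -12.2 248.  220. ]
 [-22.   -6.7 -12.1 244.  220. ]
 [-21.9   7.  -12.1 271.  220. ]
 [-21.6  -5.7 -12.  246.  220. ]
 [-21.1   8.1 -11.8 273.  220. ]
 [-21.    6.  -12.3 269.  219. ]]
[[257.0, 206.0], [257.0, 217.0], [257.0, 234.0]]
scene 226
[[-27.6  -3.8  11.3 371.  193. ]
 [-27.3  10.3   6.2 376.  199. ]
 [-26.9   8.7   1.7 378.  198. ]
 [-26.8  -1.8   9.8 372.  194. ]
 [-25.5   8.9   7.3 375.  199. ]
 [-23.6  -4.   10.3 371.  194. ]]
[[378.0, 203.0], [381.0, 198.0], [376.0, 199.0]]
```

The fingertips really end about 21 mm behind the reported TCP, not 8 mm ahead of it. So they closed just above the bar, touching nothing. I open, go 26 mm lower and close again.

Emit:
{"method": "apply_moves", "body": {"increments": [{"gripper": 80,"delta_pos": [0,0,0],"dr": [0,0,0]},{"gripper": 80,"delta_pos": [0,0,0],"dr": [0,0,0]},{"gripper": 80,"delta_pos": [0,0,0],"dr": [0,0,0]},{"gripper": 80,"delta_pos": [0,0,0],"dr": [0,0,0]},{"gripper": 80,"delta_pos": [0,0,0],"dr": [0,0,0]}]}}

```text
t: 14.8
ee_pos: [673.8, 194.3, 217.5]
orientation: [1.003, 1.328, -1.003]
ft_force: [0.2, -0.7, 0.7]
width: 30.0
```

Emit:
{"method": "apply_moves", "body": {"increments": [{"gripper": 80,"delta_pos": [0,0,0],"dr": [0,0,0]},{"gripper": 80,"delta_pos": [0,0,0],"dr": [0,0,0]},{"gripper": 80,"delta_pos": [0,0,0],"dr": [0,0,0]},{"gripper": 80,"delta_pos": [0,0,0],"dr": [0,0,0]},{"gripper": 80,"delta_pos": [0,0,0],"dr": [0,0,0]}]}}

```text
t: 15.22
ee_pos: [673.8, 194.3, 217.5]
orientation: [1.003, 1.328, -1.003]
ft_force: [0.1, 0.3, -0.4]
width: 63.8
```

Emit:
{"method": "apply_moves", "body": {"increments": [{"gripper": 80,"delta_pos": [0.5,0,0],"dr": [0,0,0]},{"gripper": 80,"delta_pos": [0.8,0,0],"dr": [0,0,0]},{"gripper": 80,"delta_pos": [0.8,0,0],"dr": [0,0,0]},{"gripper": 80,"delta_pos": [0.5,0,0],"dr": [0,0,0]},{"gripper": 80,"delta_pos": [0,0,0],"dr": [0,0,0]}]}}

```text
t: 15.63
ee_pos: [672.6, 193.9, 189.2]
orientation: [1.001, 1.33, -1.005]
ft_force: [-0.7, -0.1, -0.3]
width: 70.3
```

Emit:
{"method": "apply_moves", "body": {"increments": [{"gripper": 30,"delta_pos": [0,0,0],"dr": [0,0,0]},{"gripper": 30,"delta_pos": [0,0,0],"dr": [0,0,0]},{"gripper": 30,"delta_pos": [0,0,0],"dr": [0,0,0]},{"gripper": 30,"delta_pos": [0,0,0],"dr": [0,0,0]},{"gripper": 30,"delta_pos": [0,0,0],"dr": [0,0,0]}]}}

```text
t: 16.05
ee_pos: [674.0, 194.3, 191.9]
orientation: [1.003, 1.327, -1.002]
ft_force: [0.9, -0.4, -0.1]
width: 40.3
```

Emit:
{"method": "apply_moves", "body": {"increments": [{"gripper": 0,"delta_pos": [0,0,0],"dr": [0,0,0]},{"gripper": 0,"delta_pos": [0,0,0],"dr": [0,0,0]},{"gripper": 0,"delta_pos": [0,0,0],"dr": [0,0,0]},{"gripper": 0,"delta_pos": [0,0,0],"dr": [0,0,0]},{"gripper": 0,"delta_pos": [0,0,0],"dr": [0,0,0]}]}}

```text
t: 16.47
ee_pos: [673.4, 194.1, 191.4]
orientation: [1.002, 1.328, -1.003]
ft_force: [-2.2, -0.3, 0.2]
width: 13.5
```

Emit:
{"method": "apply_moves", "body": {"increments": [{"gripper": 0,"delta_pos": [0,0,0],"dr": [0,0,0]},{"gripper": 0,"delta_pos": [0,0,0],"dr": [0,0,0]},{"gripper": 0,"delta_pos": [0,0,0],"dr": [0,0,0]},{"gripper": 0,"delta_pos": [0,0,0],"dr": [0,0,0]},{"gripper": 0,"delta_pos": [0,0,0],"dr": [0,0,0]}]}}

```text
t: 16.88
ee_pos: [673.4, 194.2, 191.4]
orientation: [1.002, 1.328, -1.003]
ft_force: [-4.0, -1.2, 2.0]
width: 13.2
```

Run:
```python
from h import *
o,r=go(None)
for n in('side','wrist'):
    d=cap(n); P=cloud(d); T=((P-o['ee_pos'])@r); I=d['img'].astype(int); red=(I[...,0]>1.5*I[...,1])&(I[...,0]>40); grey=(np.ptp(I,axis=2)<25)&(I.min(2)>70)
    q=T[red&(abs(T[...,1])<40)&(abs(T[...,2])<14)&(T[...,0]>-150)&(T[...,0]<30)]; print(n,'tip x',np.sort(q[:,0])[-8:].round(1))
    q=T[grey&(abs(T[...,1])<20)&(T[...,2]>-36)&(T[...,2]<-16)&(T[...,0]>-70)&(T[...,0]<10)]; print('bar',len(q),np.percentile(q,[2,50,98],axis=0).round(1).tolist())
```

```text
t 16.8833 tcp [673.4 194.2 191.4] yaw 15.9 tilt [-0.001 -0.     0.   ] F [-3.96 -1.24  2.04] M [-0.22  0.66  0.15] w 13.2 q [ 0.26  0.55  1.45 -0.    1.14 -0.01]
side tip x [-23.3 -23.3 -22.9 -22.6 -22.3 -21.9 -21.7 -21.1]
bar 106 [[-45.5, -6.4, -34.8], [-43.1, -3.0, -26.8], [-36.1, 4.9, -16.2]]
wrist tip x [-22.2 -21.9 -21.8 -21.7 -21.5 -21.3 -20.5 -20.1]
bar 1366 [[-45.3, -6.8, -35.6], [-43.5, -0.0, -26.3], [-38.7, 6.7, -16.3]]
```

Emit:
{"method": "apply_moves", "body": {"increments": [{"gripper": 0,"delta_pos": [-0.37,-0.81,0],"dr": [0,0,0]},{"gripper": 0,"delta_pos": [-0.32,-0.83,0],"dr": [0,0,0]},{"gripper": 0,"delta_pos": [-0.27,-0.85,0],"dr": [0,0,0]},{"gripper": 0,"delta_pos": [-0.21,-0.87,0],"dr": [0,0,0]},{"gripper": 0,"delta_pos": [-0.16,-0.88,0],"dr": [0,0,0]}]}}

```text
t: 17.4
ee_pos: [635.2, 182.9, 206.0]
orientation: [1.006, 1.323, -0.998]
ft_force: [6.3, 0.9, -1.2]
width: 13.1
```

Emit:
{"method": "apply_moves", "body": {"increments": [{"gripper": 0,"delta_pos": [-0.1,-0.89,0],"dr": [0,0,0]},{"gripper": 0,"delta_pos": [-0.05,-0.89,0],"dr": [0,0,0]},{"gripper": 0,"delta_pos": [0.01,-0.89,0],"dr": [0,0,0]},{"gripper": 0,"delta_pos": [0.07,-0.89,0],"dr": [0,0,0]},{"gripper": 0,"delta_pos": [0.13,-0.88,0],"dr": [0,0,0]}]}}

```text
t: 17.82
ee_pos: [594.3, 171.1, 207.4]
orientation: [1.009, 1.32, -0.994]
ft_force: [6.3, 1.0, 5.1]
width: 12.8
```

Emit:
{"method": "apply_moves", "body": {"increments": [{"gripper": 0,"delta_pos": [0.18,-0.87,0],"dr": [0,0,0]},{"gripper": 0,"delta_pos": [0.24,-0.86,0],"dr": [0,0,0]},{"gripper": 0,"delta_pos": [0.29,-0.84,0],"dr": [0,0,0]},{"gripper": 0,"delta_pos": [0.34,-0.82,0],"dr": [0,0,0]},{"gripper": 0,"delta_pos": [0.4,-0.8,0],"dr": [0,0,0]}]}}

```text
t: 18.23
ee_pos: [553.5, 159.6, 192.4]
orientation: [1.008, 1.321, -0.995]
ft_force: [6.8, -0.3, 3.2]
width: 13.2
```

Emit:
{"method": "apply_moves", "body": {"increments": [{"gripper": 0,"delta_pos": [0.45,-0.77,0],"dr": [0,0,0]},{"gripper": 0,"delta_pos": [0.49,-0.74,0],"dr": [0,0,0]},{"gripper": 0,"delta_pos": [0.54,-0.71,0],"dr": [0,0,0]},{"gripper": 0,"delta_pos": [0.59,-0.67,0],"dr": [0,0,0]},{"gripper": 0,"delta_pos": [0.63,-0.64,0],"dr": [0,0,0]}]}}

```text
t: 18.65
ee_pos: [519.3, 149.7, 164.9]
orientation: [1.007, 1.321, -0.996]
ft_force: [6.0, -1.7, 4.9]
width: 13.2
```

Emit:
{"method": "apply_moves", "body": {"increments": [{"gripper": 0,"delta_pos": [0,0,0],"dr": [0,0,0]},{"gripper": 0,"delta_pos": [0,0,0],"dr": [0,0,0]},{"gripper": 0,"delta_pos": [0,0,0],"dr": [0,0,0]},{"gripper": 0,"delta_pos": [0,0,0],"dr": [0,0,0]},{"gripper": 0,"delta_pos": [0,0,0],"dr": [0,0,0]}]}}

```text
t: 19.07
ee_pos: [517.7, 149.4, 163.5]
orientation: [1.005, 1.324, -1.0]
ft_force: [5.8, -2.5, -2.1]
width: 13.2
```

```bash
cat > bar.py <<'E'
from h import *
import sys
o,r=go(None)
e=np.array([np.cos(np.deg2rad(16)),np.sin(np.deg2rad(16))]); H=np.array([560.4,163.5])+55*e
b=o['ee_pos']-38*r[:,0]; v=np.array([(b[:2]-H)@e,b[2]-104]); print('bar printer x',v[0]+55,'z',b[2],'rad',np.linalg.norm(v),'th',np.arctan2(v[1],-v[0]))
for n in('side','scene'):
    d=cap(n); P=cloud(d); T=((P-o['ee_pos'])@r); I=d['img'].astype(int); grey=(np.ptp(I,axis=2)<25)&(I.min(2)>70)
    q=T[grey&(abs(T[...,1])<20)&(abs(abs(T[...,2])-26)<9)&(T[...,0]>-60)&(T[...,0]<0)]; print(n,'bar in tool',len(q),np.percentile(q,[2,50,98],axis=0).round(1).tolist() if len(q)>5 else '')
E
python3 bar.py
```

```text
t 19.0667 tcp [517.7 149.4 163.5] yaw 15.9 tilt [0.004 0.    0.   ] F [ 5.8  -2.47 -2.11] M [-0.28 -0.85  0.07] w 13.2 q [ 0.26  0.35  1.85 -0.    0.94 -0.02]
bar printer x -45.1210934703891 z 201.47907162297298 rad 139.73690551240603 th 0.7720284153323104
side bar in tool 143 [[-45.5, -5.2, -34.0], [-43.9, 1.2, -19.0], [-39.3, 7.6, 33.8]]
scene bar in tool 60 [[-46.7, -3.9, 17.9], [-43.0, 4.0, 25.7], [-35.3, 8.1, 34.7]]
```

Emit:
{"method": "apply_moves", "body": {"increments": [{"gripper": 0,"delta_pos": [0.67,-0.59,0],"dr": [0,0,0]},{"gripper": 0,"delta_pos": [0.7,-0.55,0],"dr": [0,0,0]},{"gripper": 0,"delta_pos": [0.74,-0.5,0],"dr": [0,0,0]},{"gripper": 0,"delta_pos": [0.77,-0.46,0],"dr": [0,0,0]},{"gripper": 0,"delta_pos": [0.79,-0.41,0],"dr": [0,0,0]}]}}

```text
t: 19.58
ee_pos: [494.3, 142.5, 127.5]
orientation: [1.006, 1.323, -0.998]
ft_force: [4.5, -3.6, 5.1]
width: 13.5
```

Emit:
{"method": "apply_moves", "body": {"increments": [{"gripper": 0,"delta_pos": [0.6,-0.26,0],"dr": [0,0,0]},{"gripper": 0,"delta_pos": [0.5,-0.2,0],"dr": [0,0,0]},{"gripper": 0,"delta_pos": [0.4,-0.15,0],"dr": [0,0,0]},{"gripper": 0,"delta_pos": [0,0,0],"dr": [0,0,0]},{"gripper": 0,"delta_pos": [0,0,0],"dr": [0,0,0]}]}}

```text
t: 20.0
ee_pos: [487.8, 140.7, 111.7]
orientation: [1.004, 1.324, -1.0]
ft_force: [4.8, -2.9, -2.9]
width: 13.4
```

```bash
python3 bar.py
```

```text
t 20.0 tcp [487.8 140.7 111.7] yaw 15.9 tilt [0.004 0.    0.   ] F [ 4.8  -2.87 -2.94] M [-0.51 -1.05  0.07] w 13.4 q [ 0.26  0.38  1.95 -0.    0.8  -0.02]
bar printer x -76.23327539259896 z 149.66259170731402 rad 138.95051223978479 th 0.33484719280652475
side bar in tool 141 [[-48.3, -4.9, -34.2], [-46.5, 2.1, -20.5], [-43.1, 7.4, 33.3]]
scene bar in tool 50 [[-49.7, -4.1, 17.9], [-45.8, 4.5, 26.3], [-38.0, 9.0, 33.9]]
```

Emit:
{"method": "apply_moves", "body": {"increments": [{"gripper": 0,"delta_pos": [0.45,-0.15,0],"dr": [0,0,0]},{"gripper": 0,"delta_pos": [0.45,-0.13,0],"dr": [0,0,0]},{"gripper": 0,"delta_pos": [0.45,-0.11,0],"dr": [0,0,0]},{"gripper": 0,"delta_pos": [0.3,-0.07,0],"dr": [0,0,0]},{"gripper": 0,"delta_pos": [0.2,-0.04,0],"dr": [0,0,0]}]}}

```text
t: 20.52
ee_pos: [482.8, 139.3, 93.4]
orientation: [1.004, 1.324, -1.0]
ft_force: [1.8, -5.0, 6.4]
width: 13.3
```

Emit:
{"method": "apply_moves", "body": {"increments": [{"gripper": 0,"delta_pos": [0.1,-0.02,0],"dr": [0,0,0]},{"gripper": 0,"delta_pos": [0.1,-0.02,0],"dr": [0,0,0]},{"gripper": 0,"delta_pos": [0.1,-0.02,0],"dr": [0,0,0]},{"gripper": 0,"delta_pos": [0.1,-0.02,0],"dr": [0,0,0]},{"gripper": 0,"delta_pos": [0.1,-0.02,0],"dr": [0,0,0]}]}}

```text
t: 20.93
ee_pos: [481.9, 139.1, 88.6]
orientation: [1.004, 1.324, -1.0]
ft_force: [2.3, -4.0, 6.7]
width: 13.4
```

```bash
python3 bar.py
```

```text
t 20.9333 tcp [481.9 139.1  88.6] yaw 15.9 tilt [0.004 0.    0.   ] F [ 2.3  -3.97  6.7 ] M [-0.75 -0.65  0.19] w 13.4 q [ 0.26  0.42  1.98 -0.    0.74 -0.02]
bar printer x -82.33913348290048 z 126.55334150880256 rad 139.17862910320187 th 0.16276371535251805
side bar in tool 141 [[-49.6, -5.6, -34.3], [-47.9, 1.2, -20.1], [-43.8, 7.0, 33.3]]
scene bar in tool 50 [[-51.3, -4.5, 17.9], [-46.9, 4.6, 25.9], [-41.0, 9.0, 34.7]]
```

Emit:
{"method": "apply_moves", "body": {"increments": [{"gripper": 0,"delta_pos": [0.1,-0.02,0],"dr": [0,0,0]},{"gripper": 0,"delta_pos": [0.1,-0.02,0],"dr": [0,0,0]},{"gripper": 0,"delta_pos": [0.1,-0.01,0],"dr": [0,0,0]},{"gripper": 0,"delta_pos": [0.1,-0.01,0],"dr": [0,0,0]},{"gripper": 0,"delta_pos": [0.1,-0.01,0],"dr": [0,0,0]}]}}

```text
t: 21.45
ee_pos: [481.1, 138.8, 83.6]
orientation: [1.004, 1.325, -1.0]
ft_force: [2.2, -4.9, 7.9]
width: 13.4
```

Emit:
{"method": "apply_moves", "body": {"increments": [{"gripper": 0,"delta_pos": [0.06,-0.01,0],"dr": [0,0,0]},{"gripper": 0,"delta_pos": [0.06,-0.01,0],"dr": [0,0,0]},{"gripper": 0,"delta_pos": [0.06,-0.01,0],"dr": [0,0,0]},{"gripper": 0,"delta_pos": [0.06,-0.01,0],"dr": [0,0,0]},{"gripper": 0,"delta_pos": [0.06,-0.01,0],"dr": [0,0,0]}]}}

```text
t: 21.87
ee_pos: [480.7, 138.7, 80.7]
orientation: [1.004, 1.325, -1.0]
ft_force: [1.8, -5.7, 8.1]
width: 13.2
```

Emit:
{"method": "apply_moves", "body": {"increments": [{"gripper": 0,"delta_pos": [0.05,-0.01,0],"dr": [0,0,0]},{"gripper": 0,"delta_pos": [0.05,-0.01,0],"dr": [0,0,0]},{"gripper": 0,"delta_pos": [0.05,0,0],"dr": [0,0,0]},{"gripper": 0,"delta_pos": [0.05,0,0],"dr": [0,0,0]},{"gripper": 0,"delta_pos": [0.05,0,0],"dr": [0,0,0]}]}}

```text
t: 22.28
ee_pos: [480.4, 138.6, 78.1]
orientation: [1.004, 1.325, -1.0]
ft_force: [1.6, -5.0, 8.6]
width: 13.4
```

```bash
python3 bar.py
```

```text
t 22.2833 tcp [480.4 138.6  78.1] yaw 15.9 tilt [0.004 0.    0.   ] F [ 1.58 -4.97  8.56] M [-0.84 -0.42  0.2 ] w 13.4 q [ 0.26  0.43  1.99 -0.    0.72 -0.02]
bar printer x -83.89897270421918 z 116.1457094989936 rad 139.4289886555926 th 0.08722090732798718
side bar in tool 132 [[-49.8, -4.6, -34.0], [-48.4, 1.2, -20.4], [-45.0, 6.7, 33.4]]
scene bar in tool 50 [[-51.4, -1.9, 17.3], [-47.1, 4.4, 26.1], [-39.4, 8.4, 34.7]]
```

Emit:
{"method": "apply_moves", "body": {"increments": [{"gripper": 0,"delta_pos": [0.05,0,0],"dr": [0,0,0]},{"gripper": 0,"delta_pos": [0.05,0,0],"dr": [0,0,0]},{"gripper": 0,"delta_pos": [0.05,-0.01,0],"dr": [0,0,0]},{"gripper": 0,"delta_pos": [0.05,0,0],"dr": [0,0,0]},{"gripper": 0,"delta_pos": [0,0,0],"dr": [0,0,0]}]}}

```text
t: 22.8
ee_pos: [480.2, 138.6, 76.1]
orientation: [1.004, 1.325, -1.0]
ft_force: [2.3, -4.4, 6.6]
width: 12.8
```

Emit:
{"method": "apply_moves", "body": {"increments": [{"gripper": 0,"delta_pos": [0.05,0,0],"dr": [0,0,0]},{"gripper": 0,"delta_pos": [0.05,0,0],"dr": [0,0,0]},{"gripper": 0,"delta_pos": [0.05,-0.01,0],"dr": [0,0,0]},{"gripper": 0,"delta_pos": [0.05,0,0],"dr": [0,0,0]},{"gripper": 0,"delta_pos": [0,0,0],"dr": [0,0,0]}]}}

```text
t: 23.22
ee_pos: [480.0, 138.5, 74.0]
orientation: [1.004, 1.325, -1.0]
ft_force: [0.7, -5.7, 6.5]
width: 13.2
```

Emit:
{"method": "apply_moves", "body": {"increments": [{"gripper": 0,"delta_pos": [0.05,0,0],"dr": [0,0,0]},{"gripper": 0,"delta_pos": [0.05,0,0],"dr": [0,0,0]},{"gripper": 0,"delta_pos": [0.05,-0.01,0],"dr": [0,0,0]},{"gripper": 0,"delta_pos": [0.05,0,0],"dr": [0,0,0]},{"gripper": 0,"delta_pos": [0.05,0,0],"dr": [0,0,0]}]}}

```text
t: 23.63
ee_pos: [479.8, 138.5, 71.5]
orientation: [1.004, 1.325, -1.001]
ft_force: [1.5, -5.2, 8.0]
width: 13.3
```

Emit:
{"method": "apply_moves", "body": {"increments": [{"gripper": 0,"delta_pos": [0.05,0,0],"dr": [0,0,0]},{"gripper": 0,"delta_pos": [0.05,0,0],"dr": [0,0,0]},{"gripper": 0,"delta_pos": [0.05,-0.01,0],"dr": [0,0,0]},{"gripper": 0,"delta_pos": [0.05,0,0],"dr": [0,0,0]},{"gripper": 0,"delta_pos": [0.05,0,0],"dr": [0,0,0]}]}}

```text
t: 24.05
ee_pos: [479.6, 138.4, 69.0]
orientation: [1.003, 1.325, -1.001]
ft_force: [0.9, -5.9, 7.9]
width: 13.5
```

Emit:
{"method": "apply_moves", "body": {"increments": [{"gripper": 0,"delta_pos": [0.05,0,0],"dr": [0,0,0]},{"gripper": 0,"delta_pos": [0.05,0,0],"dr": [0,0,0]},{"gripper": 0,"delta_pos": [0.05,0,0],"dr": [0,0,0]},{"gripper": 0,"delta_pos": [0.05,0,0],"dr": [0,0,0]},{"gripper": 0,"delta_pos": [0.05,0,0],"dr": [0,0,0]}]}}

```text
t: 24.47
ee_pos: [479.5, 138.4, 66.5]
orientation: [1.003, 1.325, -1.001]
ft_force: [0.4, -5.8, 8.0]
width: 13.7
```

Emit:
{"method": "apply_moves", "body": {"increments": [{"gripper": 0,"delta_pos": [0.05,0,0],"dr": [0,0,0]},{"gripper": 0,"delta_pos": [0.05,0,0],"dr": [0,0,0]},{"gripper": 0,"delta_pos": [0.05,0,0],"dr": [0,0,0]},{"gripper": 0,"delta_pos": [0.05,0,0],"dr": [0,0,0]},{"gripper": 0,"delta_pos": [0.05,0,0],"dr": [0,0,0]}]}}

```text
t: 24.88
ee_pos: [479.4, 138.3, 64.0]
orientation: [1.003, 1.325, -1.001]
ft_force: [0.4, -5.9, 8.7]
width: 13.5
```

```bash
python3 bar.py
```

```text
t 24.8833 tcp [479.4 138.3  64. ] yaw 15.9 tilt [ 0.003 -0.     0.   ] F [ 0.37 -5.88  8.67] M [-0.89 -0.23  0.15] w 13.5 q [ 0.26  0.46  1.99 -0.    0.69 -0.02]
bar printer x -84.87508570025585 z 101.98104421949171 rad 139.88965573657535 th -0.014432989106706061
side bar in tool 126 [[-51.0, -4.5, -34.2], [-49.1, 1.5, -21.3], [-45.6, 7.1, 34.2]]
scene bar in tool 47 [[-51.9, -4.2, 17.5], [-48.4, 4.5, 26.3], [-41.9, 8.9, 34.1]]
```

Emit:
{"method": "apply_moves", "body": {"increments": [{"gripper": 0,"delta_pos": [0.05,0,0],"dr": [0,0,0]},{"gripper": 0,"delta_pos": [0.05,0,0],"dr": [0,0,0]},{"gripper": 0,"delta_pos": [0.05,0,0],"dr": [0,0,0]},{"gripper": 0,"delta_pos": [0.05,0,0],"dr": [0,0,0]},{"gripper": 0,"delta_pos": [0.05,0,0],"dr": [0,0,0]}]}}

```text
t: 25.4
ee_pos: [479.4, 138.3, 61.5]
orientation: [1.003, 1.326, -1.001]
ft_force: [0.3, -5.8, 8.3]
width: 13.1
```

Emit:
{"method": "apply_moves", "body": {"increments": [{"gripper": 0,"delta_pos": [0.05,0,0],"dr": [0,0,0]},{"gripper": 0,"delta_pos": [0.05,0,0],"dr": [0,0,0]},{"gripper": 0,"delta_pos": [0.05,0,0],"dr": [0,0,0]},{"gripper": 0,"delta_pos": [0.05,0,0],"dr": [0,0,0]},{"gripper": 0,"delta_pos": [0.05,0,0],"dr": [0,0,0]}]}}

```text
t: 25.82
ee_pos: [479.4, 138.4, 59.0]
orientation: [1.003, 1.326, -1.001]
ft_force: [-0.1, -6.7, 8.0]
width: 13.2
```

Emit:
{"method": "apply_moves", "body": {"increments": [{"gripper": 0,"delta_pos": [0.05,0,0],"dr": [0,0,0]},{"gripper": 0,"delta_pos": [0.05,0,0],"dr": [0,0,0]},{"gripper": 0,"delta_pos": [0.05,0,0],"dr": [0,0,0]},{"gripper": 0,"delta_pos": [0.05,0,0],"dr": [0,0,0]},{"gripper": 0,"delta_pos": [0.05,0,0],"dr": [0,0,0]}]}}

```text
t: 26.23
ee_pos: [479.5, 138.4, 56.5]
orientation: [1.003, 1.325, -1.001]
ft_force: [1.3, -5.2, 9.2]
width: 13.2
```

Emit:
{"method": "apply_moves", "body": {"increments": [{"gripper": 0,"delta_pos": [0.05,0,0],"dr": [0,0,0]},{"gripper": 0,"delta_pos": [0.05,0,0],"dr": [0,0,0]},{"gripper": 0,"delta_pos": [0.05,0,0],"dr": [0,0,0]},{"gripper": 0,"delta_pos": [0.05,0,0],"dr": [0,0,0]},{"gripper": 0,"delta_pos": [0,0,0],"dr": [0,0,0]}]}}

```text
t: 26.65
ee_pos: [479.5, 138.4, 54.5]
orientation: [1.003, 1.325, -1.001]
ft_force: [0.0, -5.3, 7.9]
width: 13.4
```

```bash
python3 bar.py
```

```text
t 26.65 tcp [479.5 138.4  54.5] yaw 15.9 tilt [ 0.003 -0.     0.   ] F [ 0.05 -5.27  7.88] M [-0.85 -0.32  0.18] w 13.4 q [ 0.26  0.47  2.   -0.    0.67 -0.02]
bar printer x -84.75865095476746 z 92.49376135656603 rad 140.2315016122133 th -0.08214408830552888
side bar in tool 130 [[-51.1, -5.1, -33.8], [-49.6, 1.0, -20.6], [-46.3, 6.6, 34.0]]
scene bar in tool 47 [[-52.0, -2.6, 17.5], [-49.0, 5.7, 25.9], [-40.3, 8.7, 34.5]]
```

Emit:
{"method": "apply_moves", "body": {"increments": [{"gripper": 0,"delta_pos": [0.05,0,0],"dr": [0,0,0]},{"gripper": 0,"delta_pos": [0.05,0,0],"dr": [0,0,0]},{"gripper": 0,"delta_pos": [0.05,0,0],"dr": [0,0,0]},{"gripper": 0,"delta_pos": [0.05,0,0],"dr": [0,0,0]},{"gripper": 0,"delta_pos": [0.05,0,0],"dr": [0,0,0]}]}}

```text
t: 27.17
ee_pos: [479.7, 138.4, 52.1]
orientation: [1.004, 1.325, -1.001]
ft_force: [0.9, -6.2, 8.9]
width: 13.1
```

Emit:
{"method": "apply_moves", "body": {"increments": [{"gripper": 0,"delta_pos": [0.05,0,0],"dr": [0,0,0]},{"gripper": 0,"delta_pos": [0.05,0,0],"dr": [0,0,0]},{"gripper": 0,"delta_pos": [0.05,0,0],"dr": [0,0,0]},{"gripper": 0,"delta_pos": [0.05,0,0],"dr": [0,0,0]},{"gripper": 0,"delta_pos": [0.05,0,0],"dr": [0,0,0]}]}}

```text
t: 27.58
ee_pos: [479.8, 138.4, 49.6]
orientation: [1.004, 1.325, -1.0]
ft_force: [1.8, -5.5, 9.6]
width: 13.2
```

Emit:
{"method": "apply_moves", "body": {"increments": [{"gripper": 0,"delta_pos": [0.05,0,0],"dr": [0,0,0]},{"gripper": 0,"delta_pos": [0.05,0,0],"dr": [0,0,0]},{"gripper": 0,"delta_pos": [0.05,0,0],"dr": [0,0,0]},{"gripper": 0,"delta_pos": [0.05,0,0],"dr": [0,0,0]},{"gripper": 0,"delta_pos": [0,0,0],"dr": [0,0,0]}]}}

```text
t: 28.0
ee_pos: [479.9, 138.5, 47.6]
orientation: [1.004, 1.325, -1.0]
ft_force: [1.4, -5.5, 7.9]
width: 13.1
```

Emit:
{"method": "apply_moves", "body": {"increments": [{"gripper": 0,"delta_pos": [0.05,0,0],"dr": [0,0,0]},{"gripper": 0,"delta_pos": [0.05,0,0],"dr": [0,0,0]},{"gripper": 0,"delta_pos": [0.05,0,0],"dr": [0,0,0]},{"gripper": 0,"delta_pos": [0.05,0,0],"dr": [0,0,0]},{"gripper": 0,"delta_pos": [0.05,0,0],"dr": [0,0,0]}]}}

```text
t: 28.42
ee_pos: [480.2, 138.6, 45.3]
orientation: [1.004, 1.325, -1.0]
ft_force: [1.9, -6.2, 9.2]
width: 13.4
```

```bash
python3 bar.py
python3 - <<'E'
from h import *
s=cap('side'); cv2.imwrite('pics/s6.png',cv2.resize(s['img'][150:340,140:320,::-1],None,fx=3.2,fy=3.1))
E
```

```text
t 28.4167 tcp [480.2 138.6  45.3] yaw 15.9 tilt [0.004 0.    0.   ] F [ 1.86 -6.18  9.21] M [-0.9  -0.45  0.11] w 13.4 q [ 0.26  0.49  2.   -0.    0.65 -0.02]
bar printer x -84.14039733040181 z 83.25250399780052 rad 140.67874309796548 th -0.14802132633810555
side bar in tool 129 [[-51.7, -4.8, -34.5], [-49.9, 1.3, -21.0], [-46.2, 7.0, 33.7]]
scene bar in tool 47 [[-52.6, -3.5, 17.5], [-48.9, 4.5, 27.0], [-39.6, 8.9, 34.8]]
```

View pics/s6.png

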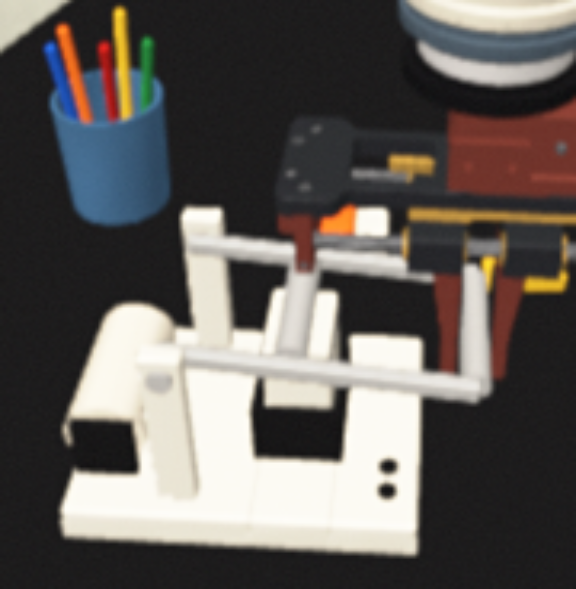

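The side view shows the clamp nearly level with its roller on the tank (300,310). A red part of the gripper hangs near (300,265), close to the roller, so I check that clearance.

Run:
```python
from h import *
o,r=go(None); e=np.array([np.cos(np.deg2rad(16)),np.sin(np.deg2rad(16))]); f=np.array([-e[1],e[0]])
for n in ('side','scene'):
    d=cap(n); P=cloud(d); I=d['img'].astype(int); q=np.dstack([(P[...,:2]-[560.4,163.5])@e,(P[...,:2]-[560.4,163.5])@f,P[...,2]])
    red=(I[...,0]>1.5*I[...,1])&(I[...,0]>40)&(I[...,1]<80)
    k=q[red&(q[...,0]>-30)&(q[...,0]<60)&(abs(q[...,1])<80)&(q[...,2]>80)&(q[...,2]<260)]; print(n,'red',len(k))
    if len(k): print(k.min(0).round(),k.max(0).round(),k[k[:,2].argsort()[:4]].round(1).tolist())
    g=(np.ptp(I,axis=2)<25)&(I.min(2)>70)
    for a in(-60,-40,-20,15,30): 
        s=q[g&(abs(q[...,0]-a)<6)&(abs(abs(q[...,1])-40)<7)&(q[...,2]>75)&(q[...,2]<135)]; print(' arm x',a,len(s),np.percentile(s[:,2],[50,95]).round(1) if len(s)>3 else '')
    s=q[g&(abs(q[...,0])<8)&(abs(q[...,1])<30)&(q[...,2]>80)&(q[...,2]<130)]; print(' roller top z',np.percentile(s[:,2],[50,95,99]).round(1) if len(s) else '')
    s=q[g&(abs(q[...,0]+12)<4)&(abs(q[...,1])<20)&(q[...,2]>70)&(q[...,2]<130)]; print(' tank top z',len(s),np.median(s[:,2]) if len(s) else '')
```

```text
t 28.5667 tcp [480.2 138.6  45.2] yaw 15.9 tilt [0.004 0.    0.   ] F [ 1.67 -6.74  8.41] M [-0.85 -0.49  0.17] w 13.5 q [ 0.26  0.49  2.   -0.    0.65 -0.02]
side red 149
[-27.  -5. 149.] [  3.  31. 183.] [[-8.2, 26.7, 149.2], [-4.0, 26.1, 150.2], [-10.5, -5.2, 150.6], [-4.3, 28.9, 150.9]]
 arm x -60 82 [94.7 97. ]
 arm x -40 119 [97.  99.3]
 arm x -20 120 [ 98.8 101.4]
 arm x 15 113 [103.  104.7]
 arm x 30 117 [104.3 106.4]
 roller top z [104.3 106.6 107.2]
 tank top z 103 89.55116209994468
scene red 162
[ -9. -36. 147.] [  5.  30. 181.] [[-5.3, -27.7, 146.9], [-2.9, -17.4, 147.5], [-5.8, -5.3, 147.5], [-4.1, 3.1, 147.6]]
 arm x -60 17 [95.6 98. ]
 arm x -40 17 [ 97.8 101.8]
 arm x -20 37 [ 99.7 102.4]
 arm x 15 42 [103.7 106.7]
 arm x 30 40 [105.6 108.5]
 roller top z [104.2 107.4 109.3]
 tank top z 12 89.69871988489393
```

Emit:
{"method": "apply_moves", "body": {"increments": [{"gripper": 0,"delta_pos": [0.05,0,0],"dr": [0,0,0]},{"gripper": 0,"delta_pos": [0.05,0,0],"dr": [0,0,0]},{"gripper": 0,"delta_pos": [0.05,0,0],"dr": [0,0,0]},{"gripper": 0,"delta_pos": [0,0,0],"dr": [0,0,0]},{"gripper": 0,"delta_pos": [0,0,0],"dr": [0,0,0]}]}}

```text
t: 29.08
ee_pos: [480.3, 138.6, 43.9]
orientation: [1.004, 1.325, -1.0]
ft_force: [2.5, -5.1, 9.5]
width: 13.0
```

Emit:
{"method": "apply_moves", "body": {"increments": [{"gripper": 0,"delta_pos": [0.05,0,0],"dr": [0,0,0]},{"gripper": 0,"delta_pos": [0.05,0,0],"dr": [0,0,0]},{"gripper": 0,"delta_pos": [0,0,0],"dr": [0,0,0]},{"gripper": 0,"delta_pos": [0,0,0],"dr": [0,0,0]},{"gripper": 0,"delta_pos": [0,0,0],"dr": [0,0,0]}]}}

```text
t: 29.5
ee_pos: [480.4, 138.6, 43.0]
orientation: [1.004, 1.324, -1.0]
ft_force: [0.8, -6.1, 13.1]
width: 13.3
```

Emit:
{"method": "apply_moves", "body": {"increments": [{"gripper": 0,"delta_pos": [0.04,0,0],"dr": [0,0,0]},{"gripper": 0,"delta_pos": [0,0,0],"dr": [0,0,0]},{"gripper": 0,"delta_pos": [0,0,0],"dr": [0,0,0]},{"gripper": 0,"delta_pos": [0,0,0],"dr": [0,0,0]},{"gripper": 0,"delta_pos": [0,0,0],"dr": [0,0,0]}]}}

```text
t: 29.92
ee_pos: [480.5, 138.7, 42.8]
orientation: [1.004, 1.324, -0.999]
ft_force: [1.7, -5.3, 14.0]
width: 13.1
```

The force rises steeply now (9.5, 13.1, then 14.0 N), so the tank is solid on the seat. I release.

Emit:
{"method": "apply_moves", "body": {"increments": [{"gripper": 70,"delta_pos": [0,0,0],"dr": [0,0,0]},{"gripper": 70,"delta_pos": [0,0,0],"dr": [0,0,0]},{"gripper": 70,"delta_pos": [0,0,0],"dr": [0,0,0]},{"gripper": 70,"delta_pos": [0,0,0],"dr": [0,0,0]},{"gripper": 70,"delta_pos": [0,0,0],"dr": [0,0,0]}]}}

```text
t: 30.33
ee_pos: [478.1, 138.8, 40.9]
orientation: [1.002, 1.328, -1.003]
ft_force: [-0.7, -0.0, 0.1]
width: 43.3
```

Emit:
{"method": "apply_moves", "body": {"increments": [{"gripper": 70,"delta_pos": [0,0,0],"dr": [0,0,0]},{"gripper": 70,"delta_pos": [0,0,0],"dr": [0,0,0]},{"gripper": 70,"delta_pos": [-0.5,0,0],"dr": [0,0,0]},{"gripper": 70,"delta_pos": [-1.5,0,0],"dr": [0,0,0]},{"gripper": 70,"delta_pos": [-2.5,0,0],"dr": [0,0,0]}]}}

```text
t: 30.75
ee_pos: [476.8, 138.3, 85.0]
orientation: [1.0, 1.33, -1.006]
ft_force: [0.3, -0.0, 0.0]
width: 61.4
```

Emit:
{"method": "apply_moves", "body": {"increments": [{"gripper": 70,"delta_pos": [-3.5,0,0],"dr": [0,0,0]},{"gripper": 70,"delta_pos": [-3.5,0,0],"dr": [0,0,0]},{"gripper": 70,"delta_pos": [-3.5,0,0],"dr": [0,0,0]},{"gripper": 70,"delta_pos": [-2,0,0],"dr": [0,0,0]},{"gripper": 70,"delta_pos": [0,0,0],"dr": [0,0,0]}]}}

```text
t: 31.17
ee_pos: [481.3, 139.5, 216.1]
orientation: [1.008, 1.322, -0.996]
ft_force: [-0.1, 0.3, 1.5]
width: 61.0
```

```bash
cat > fin.py <<'E'
from h import *
o,r=go(None); e=np.array([np.cos(np.deg2rad(16)),np.sin(np.deg2rad(16))]); f=np.array([-e[1],e[0]])
for n in ('side','scene'):
    d=cap(n); P=cloud(d); I=d['img'].astype(int); q=np.dstack([(P[...,:2]-[560.4,163.5])@e,(P[...,:2]-[560.4,163.5])@f,P[...,2]])
    g=(np.ptp(I,axis=2)<25)&(I.min(2)>70)
    for a in(-60,-40,-20,15,30): 
        s=q[g&(abs(q[...,0]-a)<6)&(abs(abs(q[...,1])-40)<7)&(q[...,2]>75)&(q[...,2]<135)]; print(' arm x',a,len(s),np.percentile(s[:,2],[50,95]).round(1) if len(s)>3 else '')
    s=q[g&(abs(q[...,0])<8)&(abs(q[...,1])<30)&(q[...,2]>80)&(q[...,2]<130)]; print(' roller top z',np.percentile(s[:,2],[50,95,99]).round(1))
    s=q[g&(abs(q[...,0]+12)<4)&(abs(q[...,1])<20)&(q[...,2]>70)&(q[...,2]<130)]; print(' tank top z',len(s),np.median(s[:,2]) if len(s) else '')
    s=q[g&(abs(q[...,0]+85)<20)&(abs(q[...,1])<30)&(q[...,2]>60)&(q[...,2]<130)]; print(' bar top z',len(s),np.percentile(s[:,2],[50,98]).round(1))
    d0=np.load(n+'0.npz')
    for nm,lo,hi in(('eraser',(22,120,100),(33,255,255)),('orange',(4,150,120),(14,255,255))):
        c=[]
        for im,Q in((d0['img'],cloud(dict(d0))),(d['img'],P)):
            m=cv2.inRange(cv2.cvtColor(im,cv2.COLOR_RGB2HSV),lo,hi)>0; m&=(Q[...,2]<40)&(abs(Q[...,1])<60)&(Q[...,0]<640)&(Q[...,0]>430)
            c.append((int(m.sum()),np.nanmedian(Q[m],0).round(1).tolist()))
        print(nm,c)
E
python3 fin.py
python3 - <<'E'
from h import *
s=cap('side'); save(s,'s7.png',1.4)
E
```

```text
t 31.1667 tcp [481.3 139.5 216.1] yaw 15.9 tilt [0.008 0.002 0.   ] F [-0.13  0.29  1.55] M [-0.06  0.01 -0.05] w 61.0 q [ 0.26  0.22  1.89  0.    1.02 -0.02]
 arm x -60 124 [93.8 96.4]
 arm x -40 118 [96.1 98.5]
 arm x -20 117 [ 98.1 100.6]
 arm x 15 114 [102.4 104.7]
 arm x 30 116 [104.  106.2]
 roller top z [104.  105.7 106.3]
 tank top z 101 89.36673659974662
 bar top z 246 [93.6 95.6]
eraser [(276, [484.5, -1.0, 11.7]), (280, [484.0, -1.1, 11.6])]
orange [(195, [606.3, 15.4, 18.7]), (112, [607.4, 13.3, 20.1])]
 arm x -60 34 [95.5 97.4]
 arm x -40 37 [97.  99.4]
 arm x -20 36 [ 98.9 100.8]
 arm x 15 40 [103.1 105.6]
 arm x 30 39 [104.5 107.5]
 roller top z [103.8 107.3 108.5]
 tank top z 12 89.81561459263773
 bar top z 155 [93.1 97.4]
eraser [(205, [487.0, -4.1, 11.5]), (203, [486.6, -4.1, 11.9])]
orange [(129, [616.7, 3.7, 21.8]), (131, [617.0, 3.6, 22.0])]
```

View pics/s7.png

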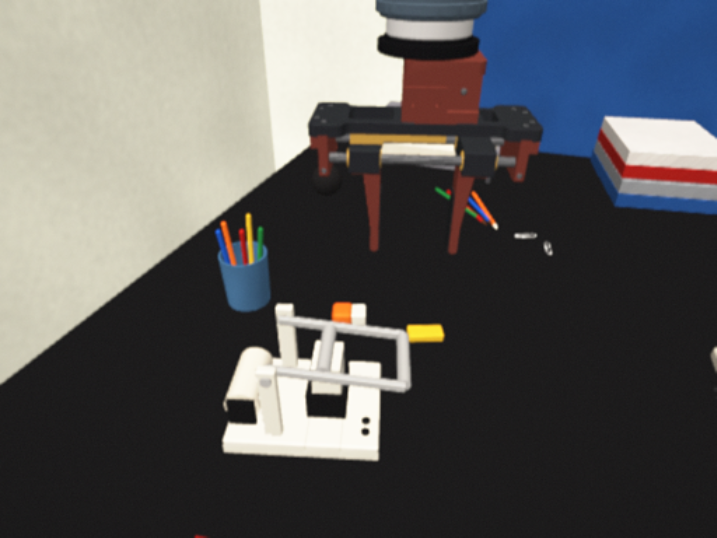

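The side view shows the clamp shut on the tank (325,365) with the gripper well clear above it. The eraser, sharpener and cup stand where they were.

Emit:
{"method": "apply_moves", "body": {"increments": [{"gripper": 70,"delta_pos": [0,0,0],"dr": [0,0,0]},{"gripper": 70,"delta_pos": [0,0,0],"dr": [0,0,0]},{"gripper": 70,"delta_pos": [0,0,0],"dr": [0,0,0]},{"gripper": 70,"delta_pos": [0,0,0],"dr": [0,0,0]},{"gripper": 70,"delta_pos": [0,0,0],"dr": [0,0,0]}]}}

```text
t: 31.73
ee_pos: [478.3, 138.7, 210.5]
orientation: [1.002, 1.328, -1.004]
ft_force: [-0.2, -0.2, -0.1]
width: 61.5
```

```bash
python3 fin.py | grep -E "tank|bar|^t"; python3 -c "
from h import *
print(ctrl.close_job())"
```

```text
t 31.7333 tcp [478.3 138.7 210.5] yaw 15.9 tilt [-0.001 -0.     0.   ] F [-0.16 -0.23 -0.1 ] M [-0.07  0.1   0.07] w 61.5 q [ 0.26  0.23  1.9  -0.    1.02 -0.02]
 tank top z 99 89.3873511369451
 bar top z 250 [93.9 95.9]
 tank top z 11 89.50274606657511
 bar top z 153 [92.6 97.5]
the job is handed in; nothing more can be done
None
```

The tank is loaded and clamped in the label printer, and the job was handed in at about 32 s of robot time.

**Placing:** I lowered the tank upright into the pocket onto the sprung plate and released it on a light touch of about 4 N. Its top then stood at about 105 mm.

**Clamping:** I pinched the bar and swung the clamp over. The push held at about 8–9 N while the tank sank, then rose to 13 and 14 N within the last 1.4 mm or so. I took that as the tank solid on its seat and let go there, below the 24 N limit.

**Last checks:** After release the tank top stayed at 89.5 mm, about 15 mm down, and the clamp stayed shut at about 0.1 rad below level. The gripper is clear with no force on it. The eraser measured within 1 mm of where it started. The sharpener did in the scene view, but the side view read 2 mm off because the clamp now partly hides it. I checked the pencil cup only by eye.

**What disagreed:**
- **Fingertips:** they measured about 21 mm behind the reported tool point, not 8 mm ahead of it as the text says. The first pinch therefore closed on air just above the bar, with no contact. It also means the tank was held by only its top 4 mm or so, though it held.
- **Bar grip:** the bar slid about 6 mm in the fingers during the swing, and the wrist showed a sideways force of about 5–6 N while pressing. I saw no effect from either.

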